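# Move culture dishes from the sprung dark box to the shaker

## Task

Two or three covered culture dishes are waiting in the dark box, the grey bin with a spring-closed flap that will not stay open by itself. Take the prop bar from the steel instrument tray, push it in under the flap's lip and leave it standing between the front sill and the raised flap so that the flap stays wide open by itself; then lift out every dish and set them down flat, cover up and side by side, inside the rim of the shaker's platform. When all are on, turn the speed dial to 4, and take the prop out again so that the flap shuts, laying the bar back in its tray; leave the marker and the forceps where they are.

Things in the scene. Friction and masses are not known exactly. Their poses are not given: they have to be found in the camera images.
- dark_box: grey opaque bin, fixed, 199 mm deep (x), 276 mm wide (y), rim 74 mm high; origin at bench level, x away from the robot towards the hinge, y to its left, z up. Along the top of its front wall runs a flat sill at z 0.074, x -0.093 to -0.064, with an upstand 6 mm high and 6 mm thick along its outer edge (x -0.099 to -0.093)
- box_floor (a point): point on the floor of the bed for the dishes, in the dark box at x 0, y 0, z 0.020, with its axes. The bed runs from x -0.036 to 0.046 and y -0.085 to 0.129; a black foam liner 4 mm higher surrounds it. The inside is free from x -0.064 (front wall, 6 mm thick) to 0.094 and y -0.129 to 0.129; the rim is 54 mm higher than the bed
- flap (a joint): angle of the bin's flap in rad: 0 shut, 1.57 upright (end stop). A spring and its weight shut it from any angle (0.2 N m, i.e. about 1.5 N at the lip). From the hinge along the far rim a plate, 5 mm thick and 266 mm wide, reaches 156 mm; then comes a 36 mm long finger lip, bent up by 40 degrees. The underside is smooth and not slippery
- flap_hinge (a point): middle of the flap's hinge line at the far rim: in the dark box at x 0.096, y 0, z 0.076, with its axes. The shut flap's underside is 1 mm below this line
- flap_lip (a point): middle of the front edge of the flap's finger lip (210 mm wide); moves with the flap. When shut it lies 27 mm above the sill, over x -0.086 of the box, and leaves a mouth 25 mm high above the sill (19 mm above the upstand) that narrows to 1 mm over the next 26 mm inwards
- prop_seat (a point): point on the sill against its upstand, before a black rubber pad near the bin's right end: in the dark box at x -0.093, y -0.107, z 0.074, with its axes. The prop's lower end goes here; rising from here towards the hinge at about 25 degrees it holds the flap at about 1.4 rad, and the bin is free for work to its left
- prop: aluminium bar with black rubber half-round ends, 192 mm long (its x), 14 mm wide (y), 12 mm high (z), about 70 g; both ends alike; origin at the middle of its underside. Starts flat in the tray
- tray: shallow stainless instrument tray on the bench, fixed, 225 mm (x) by 115 mm (y) outside, rim 9 mm high, 3 mm walls and floor; origin under its centre at bench level. The prop starts on its +y half
- forceps: steel forceps, 118 mm long, 9 mm high, in the -y half of the tray; a bystander. Origin under its middle
- marker_green: felt marker, 135 mm long, 14 mm high, lying on the bench before the equipment; a bystander. Origin under its middle
- dish_a: covered round culture dish, about 61 mm in diameter, 14 mm tall, about 30 g, clear and pale; origin at the centre of its underside, z up out of its cover. Starts flat on the bed of the dark box. Two or three dishes are there; an absent one reads None
- dish_b: covered round culture dish, about 61 mm in diameter, 14 mm tall, about 30 g, clear and pale; origin at the centre of its underside, z up out of its cover. Starts flat on the bed of the dark box. Two or three dishes are there; an absent one reads None
- dish_c: covered round culture dish, about 61 mm in diameter, 14 mm tall, about 30 g, clear and pale; origin at the centre of its underside, z up out of its cover. Starts flat on the bed of the dark box. Two or three dishes are there; an absent one reads None
- shaker: white bench shaker, fixed, standing still, 222 mm deep (x), 262 mm wide (y); origin at bench level under its centre, x away from the robot, y to its left. Its front strip (x -0.111 to -0.035) is a flat panel at z 0.056 with the dial; behind it is the platform
- platform (a point): centre of the top of the platform's black rubber mat, 78 mm above the bench, shaker's axes. The mat is 136 mm (x) by 248 mm (y), inside an aluminium rim 5 mm thick that stands 4 mm above the mat
- speed_dial (a joint): angle of the shaker's dial in rad: 0 at mark 0, 4.5 (end stop) at mark 10, so 0.45 a mark and 1.8 at mark 4; grows clockwise seen from above. Eleven ticks on the panel, long at 0, 5 and 10; 5 points away from the robot (shaker's +x). A white line on the knob shows the setting. Slight friction (0.03 N m); stays where left; starts from 0 to 0.8
- dial_grip (a point): point on the dial's axis, 84 mm above the bench, in the upper half of its black grip bar, which is 40 mm long, 12 mm thick and reaches from 65 to 93 mm above the bench. x runs along the bar towards the white line: 2.25 - joint value, counterclockwise from the shaker's +x
Things that resemble listed ones, but are neither listed nor needed, are in the scene too. What is shaped like the prop but blue is not meant.

How it is judged:
On the way, in this order (a step that is already met when the one before it is completed fails the run):
1. the flap stands wide open (over 63 degrees) on the prop alone, the robot touching neither the prop nor the box (value of joint flap above 1.1 rad and contact force between prop and dark_box above 0.3 N and contact force between each of the arm, the fingers and prop below 0.05 N and contact force between each of the arm, the fingers and dark_box below 0.05 N), for 0.3 s.
2. every dish lies flat on the shaker's platform, cover up and released (x of dish_a in the frame of platform between -0.05 and 0.05 m and y of dish_a in the frame of platform between -0.106 and 0.106 m and z of dish_a in the frame of platform between -0.005 and 0.006 m and angle between each of dish_a, dish_b, dish_c's own z axis and vertical below 0.12 rad and linear speed of each of dish_a, dish_b, dish_c below 0.02 m/s and contact force between the fingers and dish_a below 0.05 N and x of dish_b in the frame of platform between -0.05 and 0.05 m and y of dish_b in the frame of platform between -0.106 and 0.106 m and z of dish_b in the frame of platform between -0.005 and 0.006 m and contact force between the fingers and dish_b below 0.05 N and x of dish_c in the frame of platform between -0.05 and 0.05 m and y of dish_c in the frame of platform between -0.106 and 0.106 m and z of dish_c in the frame of platform between -0.005 and 0.006 m and contact force between the fingers and dish_c below 0.05 N), for 0.2 s.
3. the speed dial has been turned to 4, after the dishes were on (value of joint speed_dial between 1.68 and 1.92 rad), for 0.2 s.
At the end, for the whole second after the job is handed in: every dish rests flat (within 7 degrees) and cover up on the platform's mat, inside the rim and not on another dish; the dial stands at 4 within 0.12 rad (a quarter of a mark); the prop lies at rest in the tray; the flap is shut (within 0.06 rad) (all of step 2 and all of step 3 and x of prop in the frame of tray between -0.03 and 0.03 m and y of prop in the frame of tray between -0.055 and 0.055 m and z of prop in the frame of tray between -0.003 and 0.02 m and linear speed of prop below 0.02 m/s and value of joint flap below 0.06 rad); the robot touches nothing.
It fails at once if the marker or the forceps are shoved more than 50 mm (distance of any of marker_green, forceps from where it was at the start of the episode above 0.05 m).
Of dish_a, dish_b, dish_c only 2 to 3 are there at a start; the rules pass over those that are not, and their reading is None.
At some moment in a run one of dish_a, dish_b, dish_c may be knocked a few centimetres aside while the robot is not near it.
Once in a run the grip may slacken for a moment while it holds something.
It also fails if it takes over 208 s, if anything falls off the work surface, if the arm or the gripper's body presses on something with over 40 N, if the wrist force passes 120 N, or if a joint passes its speed limit or range.

## Robot

A 6-joint arm with a two-finger parallel gripper is mounted at the origin on a cart in front of the work surface, level with it; the furniture and walls round the work are solid. World frame = base frame: x ahead of the robot, y to its left, z up, the work surface at z = 0. Lengths are in m, angles in rad, forces in N, time in s.
With the tool pointing down it reaches from about 0.225 to 0.875 m from the base axis. Payload 3.4 kg.
Tool frame: the origin (TCP) lies midway between the tips of the shut fingers; the grasp point (between the pads) lies 19 mm behind it (manip.grasp_offset is the distance from the TCP to the grasp point, in m); x points along the fingers, y is the direction in which the jaws open and shut, and the axes are right-handed (so a half turn about x gives the same grasp; the last joint's range is limited). The gripper opens to 85 mm and grips with 20 to 120 N. Pads are 22 mm wide; open, the fingers measure 114 mm over their backs; the gripper's body (76 mm by 85 mm) begins 54 mm behind the grasp point. The pads swing forward as they close: fully open they stand 13 mm farther back than shut.
Start: joints at [1.026, 0.276, 1.505, -0, 1.361, -0.121], TCP at [0.236, 0.524, 0.231] pointing down, gripper open.
Joint ranges: [-2.89, 2.89], [-0.75, 2.08], [0.22, 2.7], [-1.18, 4.32], [0.11, 2.71], [-2.7, 2.7]. Speed limits (rad/s): [2.57, 2.57, 3.14, 3.14, 3.14, 3.14].

## Interface

Orientations are given as a unit quaternion [w, x, y, z].
In Python, from rig import manip gives the robot as it stands.
- The arm moves only by the shell command python3 -m creep 'ROWS' [OPENING] [FORCE]. ROWS is a JSON object of lists of equal length, an entry for each row: "delta_pos": the shift along the tool's x, y, z in cm, a list of three; "dr": the turn, a rotation vector about the tool's x, y, z in rad, a list of three. In form: {"delta_pos": [[dx, dy, dz], ...], "dr": [[rx, ry, rz], ...]}. A call has 1 to 10 rows; each row is the pose to reach, as a shift and turn from the pose commanded when the call began, along the tool's axes at that moment; what a row does not reach only later rows make up. A row lasts 1/10 s, in which the tool goes at most 50 mm and 8.59 degrees, less where a joint would pass 70% of its speed; a pose out of reach is approached as far as the arm can. A call with a gripper value outside its range is refused whole. OPENING is the opening, from -1 (shut) to 1 (fully open), set as the call begins (- or left out, the last holds). The fingers move at their own pace and stop on an object; FORCE is the grip in N (left out, the last holds). Time passes only in rows, so rows that repeat a pose let the fingers close. It gives the time, the measured TCP pose, the force and the opening at its end, in the units of the state.
- manip.get_state(): the state, without advancing time (a new reading comes with each control period).
- manip.get_image(name): name is "side" or "top" or "wrist"; returns a dict with "pixels" (400x640x3 uint8, blue, green, red), "depth" (400x640 float32, m along the optical axis (not along the pixel's ray), 0 where there is no reading), "intrinsics" (3x3 intrinsics, pixels), "k1" (the pictures are not rectified: a ray, as slopes to the right and down, at radius r is drawn at 1 + k1 r^2 times it, then the intrinsics apply), "rvec" (rotation vector, rad) and "tvec" (3), from world to camera coordinates, as OpenCV has them. Camera axes: x right, y down, z forward; pixel columns grow to the right and rows downward; lengths in m; the calibration is good to about 2 mm. A picture is of the moment at which its call begins.
- manip.sign_off(): hands the job in, once; it reports no verdict.
The state is a dict: "clock": time; "qpos": joint angles; "qd": joint speeds; "effort": joint torques, N m; "position": TCP position; "ee_rot": TCP orientation; "contact_force": force on the tool from outside, world axes, zero at the start; "moment": the same for the moment, N m; "width": finger opening in m.
Only numpy, scipy, OpenCV 4.12 (cv2) and the standard library are available. Lean on these libraries where they do the work, as an engineer would, in place of code of your own. Each camera call takes 0.05 s, during which the arm holds its last target. There are 200 camera calls.

## Working session

There is one attempt and no reset: what is moved stays moved. The work goes in short steps, Python scripts to look and compute and a shell command to move; the robot and the scene stay as the last step left them, time stands still between calls to the robot, and variables do not carry over. Pictures are saved under pics/ and viewed, about 12 in all and at most 16, crops included, and the job is handed in when it is done.

```bash
ls; mkdir -p pics; cat > h.py <<'E'
import numpy as np, cv2
from rig import manip
from scipy.spatial.transform import Rotation as R
def im(n):
    d=manip.get_image(n); d['M']=cv2.Rodrigues(np.array(d['rvec'],float))[0]; d['t']=np.array(d['tvec'],float).ravel(); d['K']=np.array(d['intrinsics'],float); return d
def rays(d,uv):
    uv=np.atleast_2d(np.array(uv,float)); K=d['K']
    p=np.c_[(uv[:,0]-K[0,2])/K[0,0],(uv[:,1]-K[1,2])/K[1,1]]; q=p.copy()
    for _ in range(15): q=p/(1+d['k1']*(q**2).sum(1))[:,None]
    return np.c_[q,np.ones(len(q))]
def onz(d,uv,z):
    r=rays(d,uv)@d['M']; c=-d['M'].T@d['t']
    return c+r*((z-c[2])/r[:,2])[:,None]
def cloud(d):
    v,u=np.mgrid[0:400,0:640]; r=rays(d,np.c_[u.ravel(),v.ravel()])
    z=d['depth'].reshape(-1,1).astype(float)
    P=(r*z-d['t'])@d['M']; P[z[:,0]==0]=np.nan
    return P.reshape(400,640,3)
def proj(d,P):
    c=np.atleast_2d(P)@d['M'].T+d['t']; q=c[:,:2]/c[:,2:]
    q=q*(1+d['k1']*(q**2).sum(1))[:,None]
    return q*[d['K'][0,0],d['K'][1,1]]+d['K'][:2,2]
def st():
    s=manip.get_state(); p=np.array(s['position']); q=s['ee_rot']; return s,p,R.from_quat([q[1],q[2],q[3],q[0]])
def go(target, Rt=None):
    "delta in cm along tool axes & rotvec to target"
    s,p,r=st(); d=r.inv().apply(np.array(target)-p)*100
    rv=(r.inv()*Rt).as_rotvec() if Rt is not None else np.zeros(3)
    print('dpos cm',d.round(2),'dr',rv.round(3))
def down(psi):
    "tool pointing down, jaws opening along world angle psi"
    y=np.array([np.cos(psi),np.sin(psi),0]);x=np.array([0,0,-1.]);return R.from_matrix(np.c_[x,y,np.cross(x,y)])
def save(d,n,s=1.25): cv2.imwrite('pics/'+n,cv2.resize(d['pixels'],None,fx=s,fy=s))
E
python3 - <<'E'
from h import *
for n in('top','side'):
    d=im(n); save(d,n+'0.png'); np.savez(n+'0.npz',**{k:d[k] for k in('pixels','depth','K','M','t','k1')})
    print(n,d['K'].tolist(),d['k1'],(-d['M'].T@d['t']).round(3),(d['depth']>0).mean())
print(st()[0])
E
```

```text
pics
top [[371.25202233622986, 0.0, 321.27184735451596], [0.0, 371.25202233622986, 204.32422472428553], [0.0, 0.0, 1.0]] -0.004098189349340353 [ 0.446 -0.073  1.159] 0.996125
side [[424.1584497647424, 0.0, 317.424378129473], [0.0, 424.1584497647424, 202.66141532981575], [0.0, 0.0, 1.0]] -0.10524866383177989 [-0.022 -0.886  0.924] 0.99591796875
{'clock': 0.1, 'qpos': array([ 1.02602145e+00,  2.76533984e-01,  1.50601362e+00,  1.26376699e-05,
        1.36071269e+00, -1.20981188e-01]), 'qd': array([-0.00039484, -0.00120404, -0.00156654, -0.00227347,  0.00159299,
        0.00015203]), 'effort': array([ 1.98870104e-03, -4.17699087e+01, -2.46404564e+01,  8.42021655e-05,
        5.80130465e-03,  3.14911165e-05]), 'position': array([0.2361939 , 0.52372544, 0.23052213]), 'ee_rot': array([ 0.69109422,  0.14816001,  0.6914878 , -0.14927162]), 'contact_force': array([ 0.22774231, -0.0818721 , -0.53199515]), 'moment': array([ 0.05202592,  0.0035635 , -0.02191409]), 'width': 0.08568939713308218}
```

View pics/top0.png

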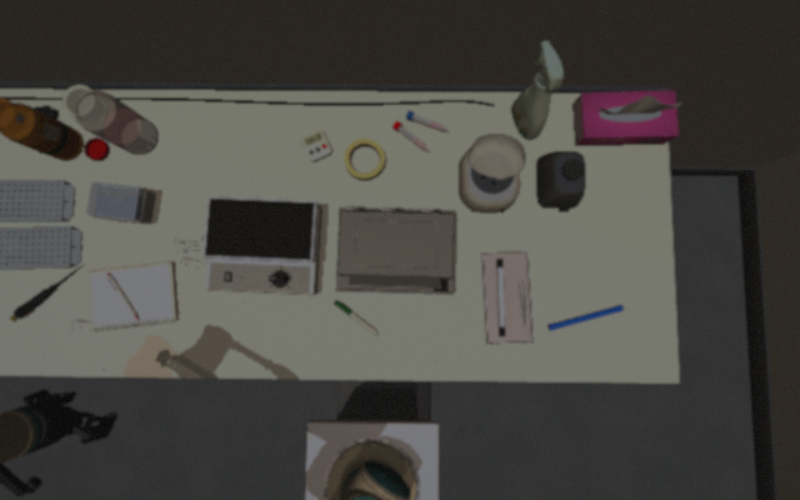

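View pics/side0.png

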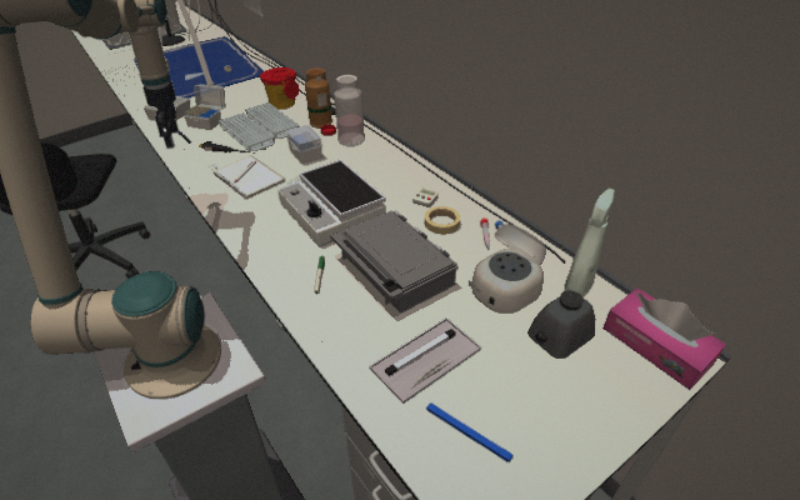

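Top view (px of the 800-wide picture): shaker 207-318 × 198-293 with the dial at (280,279), bin 337-456 × 207-292, tray 482-533 × 252-343 with the prop at (502,298), marker (356,317). The blue decoy lies to the right at (585,317). Now I measure them.

```bash
python3 - <<'E'
from h import *
f=np.load('top0.npz'); d={k:f[k] for k in f}
d['k1']=float(d['k1'])
P=cloud(d); px=d['pixels'].astype(int)
def rect(m,name,z):
    n,l,s,c=cv2.connectedComponentsWithStats(m.astype(np.uint8)); i=1+s[1:,4].argmax()
    v,u=np.where(l==i); Q=onz(d,np.c_[u,v],z)[:,:2] if z else P[v,u,:2]
    r=cv2.minAreaRect(Q.astype(np.float32)); print(name,len(u),'c',np.round(r[0],4),'sz',np.round(r[1],4),'ang',round(r[2],2),'medz',np.nanmedian(P[v,u,2]).round(4)); return u,v,Q
Z=P[...,2]; X=P[...,0];Y=P[...,1]
def win(a,b,c,e):
    m=np.zeros((400,640),bool); m[int(c/1.25):int(e/1.25),int(a/1.25):int(b/1.25)]=1; return m
rect(win(325,470,195,305)&(Z>.04),'bin',None)
rect(win(195,328,185,305)&(Z>.04),'shaker',None)
rect(win(195,328,185,305)&(Z>.07)&(px.sum(2)<150),'mat',.078)
rect(win(195,328,185,305)&(Z>.07),'platf+',.080)
br=px.sum(2)
hsv=cv2.cvtColor(d['pixels'],cv2.COLOR_BGR2HSV)
for p in [(490,275),(502,298),(520,300),(502,263),(475,300),(230,230),(250,277)]: 
    u,v=int(p[0]/1.25),int(p[1]/1.25); print(p,px[v,u],P[v,u].round(3))
m=win(495,510,255,340); rect(m&(br<130),'prop dark end',.012)
# prop ends
v,u=np.where(m&(br<130)); print(onz(d,np.c_[u,v],.012).round(3)[::3])
cv2.imwrite('pics/crop.png',cv2.resize(np.hstack([d['pixels'][195:280,380:430],d['pixels'][150:240,160:370][:85]]),None,fx=3,fy=3,interpolation=cv2.INTER_CUBIC)[:, :800])
s=np.load('side0.npz'); 
E
cat > crop.py <<'E'
E
python3 - <<'E'
import cv2,numpy as np
d=np.load('side0.npz')['pixels']
cv2.imwrite('pics/crop2.png',cv2.resize(d[120:330,210:400],None,fx=2.8,fy=2.8,interpolation=cv2.INTER_CUBIC))
d=np.load('top0.npz')['pixels']
cv2.imwrite('pics/crop1.png',cv2.resize(d[150:280,160:435],None,fx=2.9,fy=2.9,interpolation=cv2.INTER_CUBIC))
E
```

```text
bin 6312 c [ 0.5653 -0.0535] sz [0.2781 0.2022] ang 88.92 medz 0.0804
shaker 6745 c [0.5727 0.2676] sz [0.262  0.2222] ang 88.06 medz 0.0768
mat 3615 c [0.6112 0.2685] sz [0.2436 0.131 ] ang 88.02 medz 0.078
platf+ 4356 c [0.6104 0.2664] sz [0.2606 0.1468] ang 88.08 medz 0.0783
(490, 275) [103 109 117] [ 0.511 -0.287  0.004]
(502, 298) [126 120 121] [ 0.456 -0.313  0.014]
(520, 300) [ 92  97 103] [ 0.45  -0.362  0.002]
(502, 263) [41 44 47] [ 0.542 -0.313  0.017]
(475, 300) [111 122 121] [ 0.449 -0.25   0.   ]
(230, 230) [24 30 29] [0.607 0.338 0.079]
(250, 277) [87 94 98] [0.5   0.294 0.053]
prop dark end 15 c [ 0.5419 -0.3079] sz [0.0062 0.0126] ang 89.45 medz 0.0159
[[ 0.548 -0.305  0.012]
 [ 0.545 -0.305  0.012]
 [ 0.542 -0.305  0.012]
 [ 0.539 -0.305  0.012]
 [ 0.536 -0.305  0.012]
 [ 0.379 -0.309  0.012]
 [ 0.376 -0.309  0.012]
 [ 0.373 -0.309  0.012]
 [ 0.37  -0.309  0.012]
 [ 0.367 -0.309  0.012]]
```

View pics/crop1.png

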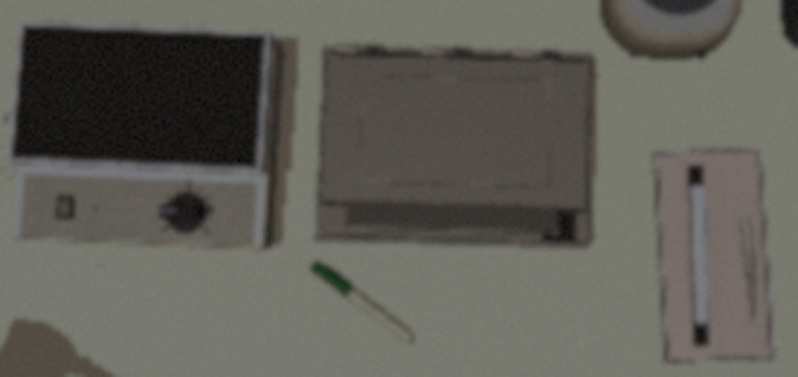

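The crop shows the bin's black pad at its right front end, so the seat is at the crop's (560,225). The bar lies along world x in the tray's left half, with black ends at (697,175) and (702,335). The dial's white line points to about 9 o'clock. Next I move the wrist camera over the tray.

```bash
python3 - <<'E'
from h import *
s,p,r=st(); print(r.as_matrix().round(3)); d=im('wrist'); print('cam in tool',r.inv().apply(-d['M'].T@d['t']-p).round(4), (r.inv().as_matrix()@d['M'].T).round(3), d['K'][0,0],d['k1'])
go([.44,-.29,.28],down(np.pi/2));go([.44,-.29,.28],down(-np.pi/2))
E
```

```text
[[-0.001  0.411  0.912]
 [-0.001  0.912 -0.411]
 [-1.    -0.002 -0.   ]]
cam in tool [-0.1423  0.0007 -0.0668] [[ 0.001 -0.268  0.964]
 [ 1.    -0.    -0.001]
 [ 0.001  0.964  0.268]] 306.77104704152794 0.015920783368084498
dpos cm [ -4.85 -65.81  52.04] dr [-0.424 -0.     0.001]
dpos cm [ -4.85 -65.81  52.04] dr [2.718e+00 2.000e-03 1.000e-03]
```

```bash
python3 -m creep '{"delta_pos":[[-4.9,-33,26],[-4.9,-66,52],[-4.9,-66,52],[-4.9,-66,52],[-4.9,-66,52],[-4.9,-66,52],[-4.9,-66,52],[-4.9,-66,52],[-4.9,-66,52],[-4.9,-66,52]],"dr":[[-0.1,0,0],[-0.2,0,0],[-0.3,0,0],[-0.42,0,0],[-0.42,0,0],[-0.42,0,0],[-0.42,0,0],[-0.42,0,0],[-0.42,0,0],[-0.42,0,0]]}'; python3 - <<'E'
from h import *
go([.44,-.29,.28],down(np.pi/2))
E
```

```text
clock: 1.15
position: [0.3566, 0.038, 0.2619]
ee_rot: [0.707, 0.001, 0.707, -0.001]
contact_force: [1.3, 0.8, -0.3]
width: 0.0854
dpos cm [ -1.81 -32.77   8.46] dr [-0.004  0.001 -0.   ]
```

```bash
python3 -m creep '{"delta_pos":[[-1.8,-33,8.5],[-1.8,-33,8.5],[-1.8,-33,8.5],[-1.8,-33,8.5],[-1.8,-33,8.5],[-1.8,-33,8.5],[-1.8,-33,8.5],[-1.8,-33,8.5],[-1.8,-33,8.5],[-1.8,-33,8.5]],"dr":[[0,0,0],[0,0,0],[0,0,0],[0,0,0],[0,0,0],[0,0,0],[0,0,0],[0,0,0],[0,0,0],[0,0,0]]}'; python3 - <<'E'
from h import *
d=im('wrist'); save(d,'w1.png'); np.savez('w1.npz',**{k:d[k] for k in('pixels','depth','K','M','t','k1')})
E
```

```text
clock: 2.15
position: [0.44, -0.2892, 0.2793]
ee_rot: [0.707, 0.002, 0.707, -0.001]
contact_force: [-0.6, -0.3, -0.1]
width: 0.0856
```

View pics/w1.png

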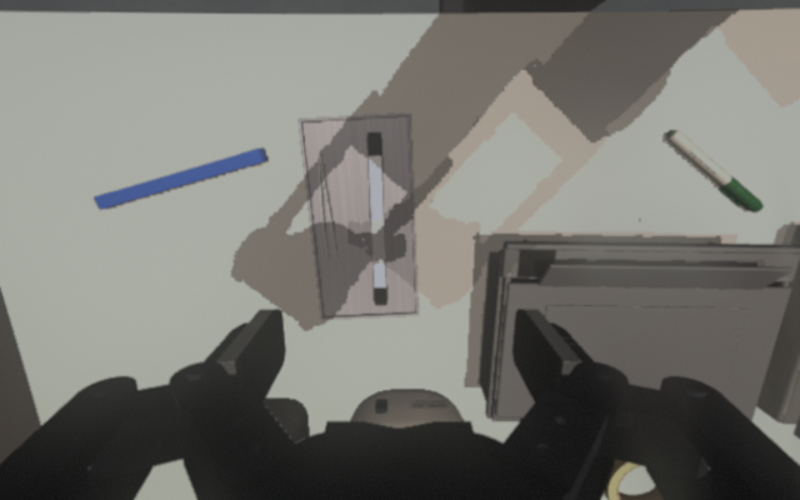

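The wrist view is flipped, with up towards the robot. The bar's black ends are at (375,143) and (380,296), the tray corners at (302,120), (410,115), (417,313) and (323,318), and the bin's front is at y≈245 from x≈505. Nothing covers the bar, so I measure it along with the bin's edges.

```bash
python3 - <<'E'
from h import *
f=np.load('w1.npz'); d={k:f[k] for k in f}; d['k1']=float(d['k1']); P=cloud(d)
g=d['pixels'].astype(int).sum(2)
e=[]
for (a,b,c,dd) in [(365,385,130,157),(370,390,286,306)]:
    sub=np.zeros(g.shape,bool); sub[int(c/1.25):int(dd/1.25),int(a/1.25):int(b/1.25)]=1
    v,u=np.where(sub&(g<110)); Q=onz(d,np.c_[u,v],.015); print(len(u),Q.mean(0).round(4),Q.min(0).round(4),Q.max(0).round(4)); e.append(Q)
allq=np.vstack(e).astype(np.float32)[:,:2]; print('prop',cv2.minAreaRect(allq))
print('tray',onz(d,np.array([[302,120],[410,115],[417,313],[323,318]])/1.25,.009).round(4))
# bin from clouds: wrist & top; front outer corner/upstand
X,Y,Z=P[...,0],P[...,1],P[...,2]
m=(Z>.065)&(Z<.12)&(X>.4)&(X<.7)&(Y>-.25)&(Y<.12); m[:, :370]=False
m[250:,600:]=0
v,u=np.where(m); 
for y0 in np.arange(-.2,.1,.03):
    k=m&(abs(Y-y0)<.006); 
    if k.sum()>20: i=np.argsort(X[k])[:5]; print('y0',round(y0,2),'front x',X[k][i].round(4),'z',Z[k][i].round(4))
for x0 in np.arange(.47,.6,.02):
    k=m&(abs(X-x0)<.005)
    if k.sum()>20: i=np.argsort(Y[k])[:4]; print('x0',round(x0,2),'right y',Y[k][i].round(4),'z',Z[k][i].round(4))
# pad: dark pixels
E
```

```text
<stdin>:7: RuntimeWarning: Mean of empty slice.
  ret = um.true_divide(
Traceback (most recent call last):
ValueError: zero-size array to reduction operation minimum which has no identity
```

```bash
python3 - <<'E'
from h import *
f=np.load('w1.npz'); d={k:f[k] for k in f}; d['k1']=float(d['k1']); P=cloud(d)
g=d['pixels'].astype(int).sum(2)
e=[]
for (a,b,c,dd) in [(365,387,130,157),(370,390,286,308)]:
    s=g[int(c/1.25):int(dd/1.25),int(a/1.25):int(b/1.25)]; 
    m=s<(s.min()+60); v,u=np.where(m); Q=onz(d,np.c_[u+int(a/1.25),v+int(c/1.25)],.015); print(s.min(),len(u),Q.mean(0).round(4),Q.min(0).round(4),Q.max(0).round(4)); e.append(Q)
allq=np.vstack(e).astype(np.float32)[:,:2]; print('prop',cv2.minAreaRect(allq))
print('tray',onz(d,np.array([[302,120],[410,115],[417,313],[323,318]])/1.25,.009).round(4))
X,Y,Z=P[...,0],P[...,1],P[...,2]
m=(Z>.065)&(Z<.12)&(X>.4)&(X<.7)&(Y>-.25)&(Y<.12); m[:, :370]=False
m[240:,:480]=0
for y0 in np.arange(-.18,.1,.04):
    k=m&(abs(Y-y0)<.006)
    if k.sum()>20: i=np.argsort(X[k])[:4]; print('y0',round(y0,2),'front x',X[k][i].round(4),'z',Z[k][i].round(4))
for x0 in np.arange(.48,.56,.02):
    k=m&(abs(X-x0)<.005)
    if k.sum()>20: i=np.argsort(Y[k])[:4]; print('x0',round(x0,2),'right y',Y[k][i].round(4),'z',Z[k][i].round(4))
E
```

```text
148 201 [ 0.374  -0.3132  0.015 ] [ 0.3634 -0.3202  0.015 ] [ 0.3843 -0.306   0.015 ]
164 107 [ 0.5409 -0.3101  0.015 ] [ 0.5326 -0.3159  0.015 ] [ 0.5495 -0.3043  0.015 ]Traceback (most recent call last):
  File "<stdin>", line 8, in <module>
cv2.error: OpenCV(4.12.0) /io/opencv/modules/imgproc/src/convhull.cpp:143: error: (-215:Assertion failed) total >= 0 && (depth == CV_32F || depth == CV_32S) in function 'convexHull'
```

```bash
python3 - <<'E'
from h import *
f=np.load('w1.npz'); d={k:f[k] for k in f}; d['k1']=float(d['k1']); P=cloud(d)
print('tray',onz(d,np.array([[302,120],[410,115],[417,313],[323,318]])/1.25,.009).round(4))
X,Y,Z=P[...,0],P[...,1],P[...,2]
m=(Z>.065)&(Z<.12)&(X>.4)&(X<.7)&(Y>-.25)&(Y<.12); m[:, :370]=False
m[240:,:480]=0
for y0 in np.arange(-.18,.1,.04):
    k=m&(abs(Y-y0)<.006)
    if k.sum()>20: i=np.argsort(X[k])[:4]; print('y0',round(y0,2),'front x',X[k][i].round(4),'z',Z[k][i].round(4))
for x0 in np.arange(.48,.56,.02):
    k=m&(abs(X-x0)<.005)
    if k.sum()>20: i=np.argsort(Y[k])[:4]; print('x0',round(x0,2),'right y',Y[k][i].round(4),'z',Z[k][i].round(4))
go([.39,-.3117,.10],down(np.pi/2+.0186)); go([.39,-.3130,.007],down(np.pi/2+.0186))
E
```

```text
tray [[ 0.3509 -0.3866  0.009 ]
 [ 0.3464 -0.2766  0.009 ]
 [ 0.5655 -0.2675  0.009 ]
 [ 0.5713 -0.3778  0.009 ]]
y0 -0.18 front x [0.4632 0.4633 0.4633 0.4634] z [0.0764 0.0713 0.0807 0.0758]
y0 -0.14 front x [0.4638 0.4641 0.4641 0.4642] z [0.0793 0.0783 0.0737 0.0781]
y0 -0.1 front x [0.4648 0.4649 0.465  0.4651] z [0.0717 0.0759 0.0758 0.0708]
y0 -0.06 front x [0.4656 0.4657 0.4657 0.4657] z [0.0695 0.0688 0.0735 0.0688]
y0 -0.02 front x [0.4662 0.4664 0.4664 0.4665] z [0.0725 0.0759 0.076  0.0759]
y0 0.02 front x [0.467  0.4671 0.4672 0.4672] z [0.0702 0.074  0.0785 0.0739]
y0 0.06 front x [0.4677 0.4679 0.468  0.468 ] z [0.0772 0.0721 0.0715 0.076 ]
x0 0.48 right y [-0.1912 -0.191  -0.1908 -0.1907] z [0.0668 0.0667 0.0666 0.0656]
x0 0.5 right y [-0.1914 -0.1909 -0.1908 -0.1905] z [0.0653 0.0659 0.0659 0.0659]
x0 0.52 right y [-0.1916 -0.1909 -0.1908 -0.1907] z [0.0656 0.0666 0.0658 0.0659]
x0 0.54 right y [-0.0948 -0.0947 -0.0947 -0.0944] z [0.0813 0.0809 0.0818 0.081 ]
x0 0.56 right y [-0.0924 -0.0921 -0.0916 -0.0914] z [0.0814 0.0812 0.0819 0.081 ]
dpos cm [17.95 -2.3  -4.99] dr [-0.021 -0.    -0.001]
dpos cm [27.25 -2.44 -4.99] dr [-0.021 -0.    -0.001]
```

Bin: centre (0.565, -0.054), yaw -0.0196, so the seat is at (0.470, -0.159). Tray: centre (0.4585, -0.327). The bar's middle is (0.4565, -0.312), and I'll grasp 50 mm from its near end with a narrow opening, because the forceps lie only 45 mm beside it.

```bash
python3 - <<'E'
from h import *
go([.41,-.3126,.10],down(np.pi/2+.0186)); go([.41,-.3126,.007],down(np.pi/2+.0186))
E
python3 -m creep '{"delta_pos":[[5,-2.36,-3],[10,-2.36,-3],[15,-2.36,-3],[18,-2.36,-3],[18,-2.36,-3],[21,-2.36,-3],[24,-2.36,-3],[27.2,-2.36,-3],[27.2,-2.36,-3],[27.2,-2.36,-3]],"dr":[[-0.02,0,0],[-0.02,0,0],[-0.02,0,0],[-0.02,0,0],[-0.02,0,0],[-0.02,0,0],[-0.02,0,0],[-0.02,0,0],[-0.02,0,0],[-0.02,0,0]]}' -0.4 80
python3 - <<'E'
from h import *
s,p,r=st(); print(p.round(4),s['width'],s['contact_force'].round(1)); go([.41,-.3126,.007],down(np.pi/2+.0186))
E
```

```text
dpos cm [17.95 -2.39 -2.99] dr [-0.021 -0.    -0.001]
dpos cm [27.25 -2.4  -2.99] dr [-0.021 -0.    -0.001]
clock: 3.2
position: [0.4116, -0.3143, 0.0095]
ee_rot: [0.708, -0.007, 0.707, 0.006]
contact_force: [0.3, 0.1, 0.7]
width: 0.026
[ 0.4116 -0.3143  0.0095] 0.025956624169863975 [0.3 0.1 0.7]
dpos cm [ 0.25  0.17 -0.16] dr [-0.001  0.002  0.001]
```

```bash
python3 -m creep '{"delta_pos":[[0.2,0.1,0],[0.2,0.1,0],[0.2,0.1,0]],"dr":[[0,0,0],[0,0,0],[0,0,0]]}'
python3 -m creep '{"delta_pos":[[0,0,0],[0,0,0],[0,0,0],[0,0,0],[0,0,0],[0,0,0],[0,0,0],[0,0,0]],"dr":[[0,0,0],[0,0,0],[0,0,0],[0,0,0],[0,0,0],[0,0,0],[0,0,0],[0,0,0]]}' -1 100
python3 -m creep '{"delta_pos":[[-4,0,0],[-9,0,0],[-14,0,0],[-14,0,0],[-14,0,0]],"dr":[[0,0,0],[0,0,0],[0,0,0],[0,0,0],[0,0,0]]}'
python3 - <<'E'
from h import *
s,p,r=st(); print(p.round(4),r.as_matrix().round(3).tolist())
E
```

```text
clock: 3.5
position: [0.4111, -0.3134, 0.007]
ee_rot: [0.708, -0.006, 0.706, 0.005]
contact_force: [0.1, 0.2, 0.6]
width: 0.0256
clock: 4.3
position: [0.4109, -0.3133, 0.0068]
ee_rot: [0.708, -0.006, 0.707, 0.005]
contact_force: [-0.1, 0.5, 7.0]
width: 0.0111
clock: 4.8
position: [0.4108, -0.3133, 0.147]
ee_rot: [0.708, -0.006, 0.706, 0.005]
contact_force: [-0.5, 0.0, -0.9]
width: 0.0106
[ 0.4108 -0.3133  0.147 ] [[0.002, -0.016, 1.0], [-0.002, 1.0, 0.016], [-1.0, -0.002, 0.002]]
```

The width reads 10.6 mm for a 14 mm bar, so I check the hold by eye.

```bash
python3 - <<'E'
from h import *
a=im('side');b=im('wrist'); save(b,'w2.png',1)
s,p,r=st(); q=proj(a,p)[0].astype(int); print(q)
c=a['pixels'][max(0,q[1]-100):q[1]+100,max(0,q[0]-130):q[0]+130]
c=cv2.resize(c,(520,400)); w=cv2.resize(b['pixels'],(640,400))[:, 180:460]; cv2.imwrite('pics/hold.png',np.hstack([c,w]))
E
```

```text
[322 255]
```

View pics/hold.png

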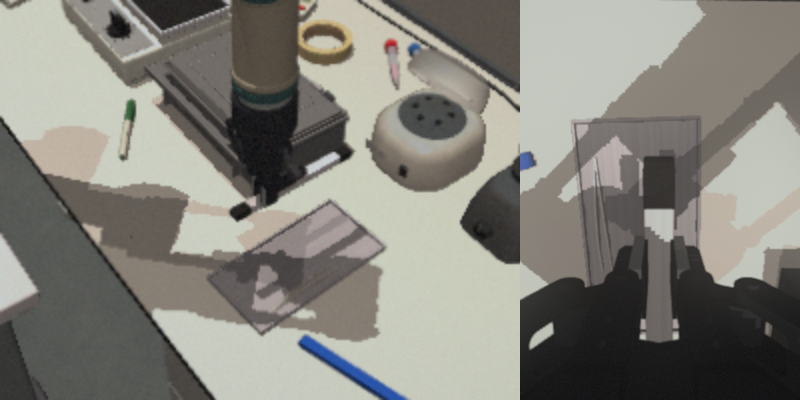

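The bar is held and level (black tail at hold.png (658,180)). I measure it in the tool frame from wrist depth.

```bash
python3 - <<'E'
from h import *
d=im('wrist'); s,p,r=st(); P=cloud(d); T=r.inv().apply((P-p).reshape(-1,3)).reshape(P.shape)
for v in range(146,345,9): print(v,T[v,318].round(4))
sub=T[170:175,295:345].reshape(-1,3); k=abs(sub[:,0]+.01)<.02; print('y range tail',sub[k][:,1].min(),sub[k][:,1].max())
E
```

```text
146 [ 0.1417 -0.0008 -0.0381]
155 [ 0.1417 -0.0008 -0.0299]
164 [-0.008  -0.0003 -0.0452]
173 [-0.0096 -0.0003 -0.0415]
182 [-0.0099 -0.0003 -0.0375]
191 [-0.0084 -0.0003 -0.033 ]
200 [-0.009  -0.0003 -0.029 ]
209 [-0.0076 -0.0003 -0.0243]
218 [-0.0086 -0.0003 -0.0202]
227 [-0.0086 -0.0003 -0.0158]
236 [-0.0089 -0.0003 -0.0114]
245 [-0.0084 -0.0003 -0.0067]
254 [-0.008  -0.0003 -0.0018]
263 [-0.0079 -0.0004  0.003 ]
272 [-0.0076 -0.0004  0.008 ]
281 [-0.0078 -0.0004  0.0128]
290 [-0.0086 -0.0004  0.0174]
299 [-0.0081 -0.0004  0.0227]
308 [-0.0083 -0.0004  0.0277]
317 [-0.0078 -0.0004  0.0334]
326 [-0.0085 -0.0004  0.0382]
335 [-0.0079 -0.0004  0.044 ]
344 [-0.0756 -0.0001 -0.0087]
y range tail -0.007474279133772931 0.006832886380724915
```

```bash
cat >> h.py <<'E'
BC=np.array([.565,-.054]); BY=-.0196
bx=np.array([np.cos(BY),np.sin(BY)]); by=np.array([-bx[1],bx[0]])
def b2w(x,y,z): return np.r_[BC+x*bx+y*by,z]
def w2b(P): d=np.asarray(P)[...,:2]-BC; return np.c_[d@bx,d@by,np.asarray(P)[...,2]]
OFF=dict(px=.0025,l=.043)
def barpose(tip,phi,y=-.107):
    "tip-round centre (x,z) in bin frame, pitch deg -> TCP, R"
    f=np.radians(phi);u=np.array([np.cos(f),np.sin(f)]);tx=np.array([np.sin(f),-np.cos(f)])
    C=np.array(tip)-.18*u; t=C+OFF['px']*tx+OFF['l']*u
    X=np.r_[tx[0]*bx,tx[1]];Zt=np.r_[u[0]*bx,u[1]];Y=np.cross(Zt,X)
    return b2w(t[0],y,t[1]),R.from_matrix(np.c_[X,Y,Zt])
def wp(L):
    for tip,phi in L: print(tip,phi,end=' '); go(*barpose(tip,phi))
E
python3 - <<'E'
from h import *
wp([((-.121,.147),0),((-.121,.0905),6)])
E
```

```text
(-0.121, 0.147) 0 dpos cm [ 1.000e-02  1.576e+01 -1.018e+01] dr [ 0.036 -0.003 -0.003]
(-0.121, 0.0905) 6 dpos cm [  7.09  15.73 -10.06] dr [ 0.036 -0.107 -0.005]
```

```bash
python3 -m creep '{"delta_pos":[[0,0,-5],[0,0,-10.1],[0,4,-10.1],[0,8,-10.1],[0,12,-10.1],[0,15.75,-10.1],[3,15.75,-10.1],[7.1,15.75,-10.1],[7.1,15.75,-10.1],[7.1,15.75,-10.1]],"dr":[[0.0,0,0],[0,0,0],[0.01,0,0],[0.02,0,0],[0.035,0,0],[0.035,0,0],[0.035,-0.05,0],[0.035,-0.107,0],[0.035,-0.107,0],[0.035,-0.107,0]]}'
python3 - <<'E'
from h import *
wp([((-.121,.0905),6),((-.088,.0905),6),((-.08,.097),7),((-.065,.125),12),((-.04,.165),20),((0,.185),25),((.05,.175),25),((.078,.165),25),((.077,.157),25)])
a=im('side');s,p,r=st(); q=proj(a,p)[0].astype(int); c=a['pixels'][q[1]-90:q[1]+80,q[0]-60:q[0]+170]; cv2.imwrite('pics/pre.png',cv2.resize(c,None,fx=3,fy=3,interpolation=cv2.INTER_CUBIC))
E
```

```text
clock: 5.95
position: [0.3058, -0.1563, 0.0738]
ee_rot: [0.743, 0.008, 0.67, -0.006]
contact_force: [0.3, -0.1, 0.0]
width: 0.0106
(-0.121, 0.0905) 6 dpos cm [0.01 0.04 0.01] dr [-0.001 -0.001 -0.005]
(-0.088, 0.0905) 6 dpos cm [0.35 0.04 3.29] dr [-0.001 -0.001 -0.005]
(-0.08, 0.097) 7 dpos cm [0.03 0.04 4.16] dr [-0.001 -0.019 -0.005]
(-0.065, 0.125) 12 dpos cm [-1.41  0.05  6.04] dr [-0.001 -0.106 -0.005]
(-0.04, 0.165) 20 dpos cm [-3.26  0.06  9.31] dr [-0.001 -0.246 -0.005]
(0, 0.185) 25 dpos cm [-3.69  0.06 13.85] dr [-0.001 -0.333 -0.005]
(0.05, 0.175) 25 dpos cm [-2.18  0.06 18.72] dr [-0.001 -0.333 -0.005]
(0.078, 0.165) 25 dpos cm [-0.9   0.06 21.41] dr [-0.001 -0.333 -0.005]
(0.077, 0.157) 25 dpos cm [-0.11  0.05 21.22] dr [-0.001 -0.333 -0.005]
```

View pics/pre.png

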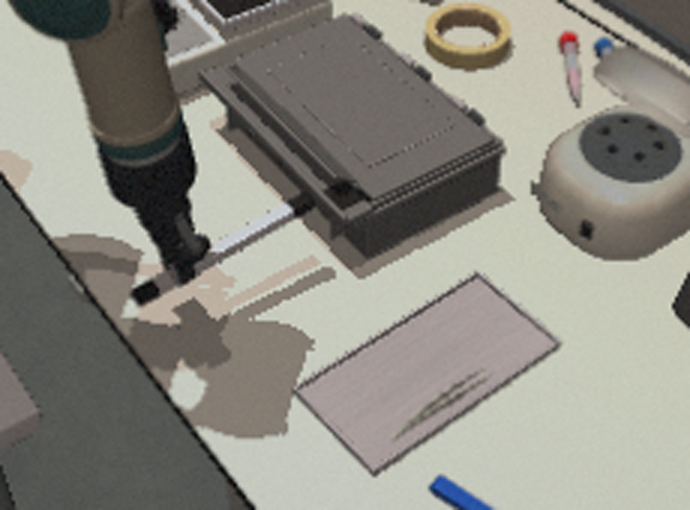

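The bar's tip is at (305,203), just outside the mouth, and the pad is around (345,190). I check by projection that the pad's position matches seat y = -0.107.

```bash
python3 - <<'E'
from h import *
f=np.load('w1.npz'); d={k:f[k] for k in f}; d['k1']=float(d['k1'])
P=cloud(d); B=w2b(P.reshape(-1,3)).reshape(P.shape); g=d['pixels'].astype(int).sum(2)
m=(B[...,0]>-.105)&(B[...,0]<-.05)&(B[...,1]>-.14)&(B[...,1]<-.02)&(B[...,2]>.06); 
q=proj(d,[b2w(-.093,-.107,.074),b2w(-.086,0,.101),b2w(-.09,-.138,.074)]); print(q.round(0))
for y0 in np.arange(-.138,-.05,.006):
    k=m&(abs(B[...,1]-y0)<.003)&(B[...,0]<-.085); print(round(y0,3),k.sum(),np.median(g[k]),g[k].min())
f=np.load('top0.npz'); d={k:f[k] for k in f}; d['k1']=float(d['k1'])
q=proj(d,[b2w(-.093,-.107,.074)]); print(((q-[160,150])*2.9).round(0))
E
```

```text
[[429. 199.]
 [536. 213.]
 [403. 201.]]
-0.138 61 199.0 161
-0.132 66 281.0 191
-0.126 65 271.0 187
-0.12 65 185.0 150
-0.114 67 183.0 152
-0.108 66 191.5 150
-0.102 78 200.5 153
-0.096 74 212.0 153
-0.09 81 239.0 161
-0.084 74 301.0 202
-0.078 70 306.0 209
-0.072 73 314.0 219
-0.066 72 311.0 228
-0.06 76 320.0 243
-0.054 75 322.0 247
[[558. 239.]]
```

The pad spans y -0.122 to -0.092 and is centred on -0.107, so I insert.

```bash
python3 -m creep '{"delta_pos":[[0.35,0.04,3.3],[0.35,0.04,3.3],[0.05,0.04,4.1],[0,0.04,4.2],[-0.7,0.04,5.1],[-1.4,0.04,6.0],[-1.4,0.04,6.0],[-2.3,0.04,7.7],[-3.2,0.04,9.3],[-3.2,0.04,9.3]],"dr":[[0,0,0],[0,0,0],[0,-0.02,0],[0,-0.02,0],[0,-0.06,0],[0,-0.1,0],[0,-0.1,0],[0,-0.17,0],[0,-0.24,0],[0,-0.24,0]]}'
python3 - <<'E'
from h import *
wp([((-.04,.165),20),((0,.185),25),((.05,.175),25),((.078,.165),25),((.077,.157),25)])
a=im('side');s,p,r=st(); q=proj(a,p)[0].astype(int); c=a['pixels'][q[1]-120:q[1]+80,q[0]-60:q[0]+170]; cv2.imwrite('pics/mid.png',cv2.resize(c,None,fx=2.5,fy=2.5,interpolation=cv2.INTER_CUBIC))
E
```

```text
clock: 7.0
position: [0.3963, -0.1597, 0.1174]
ee_rot: [0.819, 0.006, 0.573, -0.009]
contact_force: [1.4, -4.3, -2.9]
width: 0.0101
(-0.04, 0.165) 20 dpos cm [ 0.1   0.2  -0.18] dr [-0.002  0.001  0.001]
(0, 0.185) 25 dpos cm [0.79 0.21 4.34] dr [-0.002 -0.087  0.001]
(0.05, 0.175) 25 dpos cm [3.44 0.22 8.69] dr [-0.002 -0.087  0.001]
(0.078, 0.165) 25 dpos cm [ 5.34  0.23 10.98] dr [-0.002 -0.087  0.001]
(0.077, 0.157) 25 dpos cm [ 6.06  0.23 10.61] dr [-0.002 -0.087  0.001]
```

View pics/mid.png

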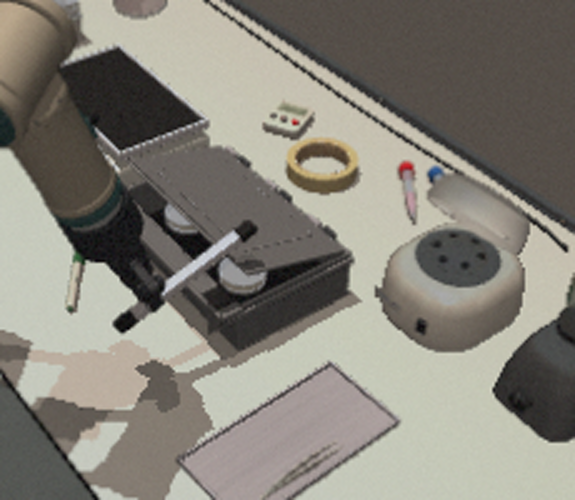

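```bash
python3 - <<'E'
from h import *
a=im('side');P=cloud(a);B=w2b(P.reshape(-1,3)).reshape(P.shape)
m=(B[...,0]>-.03)&(B[...,0]<.08)&(abs(B[...,1])<.07)&(B[...,2]>.08)&(B[...,2]<.3)
X=B[m]; k=np.polyfit(X[:,0],X[:,2],1); print(k,'theta',np.arctan(-k[0]), m.sum())
q=proj(a,b2w(-.04,-.107,.165))[0].astype(int); print(q, proj(a,[b2w(.096-.156*np.cos(t),y,.076+.156*np.sin(t)) for t in (.4,.5,.6) for y in(-.133,-.105)]).round())
c=a['pixels'][q[1]-45:q[1]+45,q[0]-65:q[0]+65]; cv2.imwrite('pics/mid2.png',cv2.resize(c,None,fx=6,fy=6,interpolation=cv2.INTER_CUBIC))
E
```

```text
[-0.25669632  0.1065219 ] theta 0.2512710840899056 748
[322 199] [[326. 213.]
 [320. 208.]
 [328. 209.]
 [322. 203.]
 [330. 204.]
 [324. 199.]]
```

View pics/mid2.png

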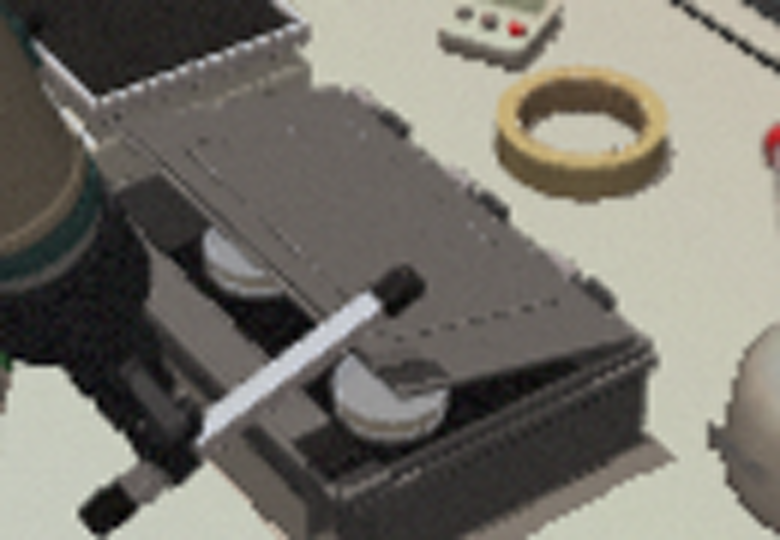

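```bash
cat >> h.py <<'E'
def theta(n='side',ys=(-.07,.07)):
    a=im(n);P=cloud(a);B=w2b(P.reshape(-1,3)).reshape(P.shape)
    m=(B[...,0]>.0)&(B[...,0]<.088)&(B[...,1]>ys[0])&(B[...,1]<ys[1])&(B[...,2]>.082)&(B[...,2]<.3)
    X=B[m]; print('th med',np.median(np.arctan2(X[:,2]-.082,.096-X[:,0])).round(3),m.sum())
E
python3 - <<'E'
from h import *
s=st()[0]; print(s['clock'],s['contact_force'].round(1)); 
for _ in range(3): theta()
E
```

```text
7.1 [ 0.2 -4.5 -2.2]
th med 0.246 602
th med 0.244 604
th med 0.247 593
```

The bar slid off the lip's right end (the lip only reaches y = -0.105), and the lip now hangs on the bar's side at 0.25 rad. I'll back out the same way and enter further left (y = -0.08), under the lip proper. Once the tip is under the plate I'll shift over to -0.107.

```bash
python3 - <<'E'
from h import *
wp([((-.065,.125),12),((-.085,.094),7),((-.095,.0905),6),((-.125,.0905),6)])
E
```

```text
(-0.065, 0.125) 12 dpos cm [ 1.02  0.13 -3.71] dr [ 0.     0.137 -0.001]
(-0.085, 0.094) 7 dpos cm [ 2.08  0.13 -6.45] dr [ 0.     0.224 -0.001]
(-0.095, 0.0905) 6 dpos cm [ 1.83  0.13 -7.46] dr [ 0.     0.241 -0.001]
(-0.125, 0.0905) 6 dpos cm [  0.81   0.13 -10.29] dr [ 0.     0.241 -0.001]
```

```bash
python3 -m creep '{"delta_pos":[[0.5,0,-1.9],[1.0,0,-3.7],[1.5,0,-5.1],[2.1,0,-6.4],[1.85,0,-7.4],[0.8,0,-10.3],[0.8,0,-10.3],[0.8,0,-10.3]],"dr":[[0,0.07,0],[0,0.137,0],[0,0.18,0],[0,0.22,0],[0,0.24,0],[0,0.24,0],[0,0.24,0],[0,0.24,0]]}'
python3 - <<'E'
from h import *
theta()
d=im('wrist'); s,p,r=st(); P=cloud(d); T=r.inv().apply((P-p).reshape(-1,3)).reshape(P.shape)
for v in list(range(155,180,4))+[250,300,335]: print(v,T[v,[310,318,326]].round(4).tolist())
print(s['contact_force'].round(1))
wp([((-.125,.0905),6)])
E
```

```text
clock: 8.05
position: [0.3004, -0.1555, 0.0736]
ee_rot: [0.743, 0.008, 0.669, -0.006]
contact_force: [0.6, -0.4, -1.4]
width: 0.0105
th med 0.019 315
155 [[0.0694, -0.0055, -0.0401], [0.0706, 0.0, -0.0399], [0.0689, 0.0055, -0.0401]]
159 [[-0.0041, -0.0034, -0.0476], [-0.0026, 0.0002, -0.0474], [-0.0019, 0.0039, -0.0473]]
163 [[-0.0032, -0.0034, -0.0457], [-0.0056, 0.0002, -0.0461], [-0.003, 0.0038, -0.0457]]
167 [[-0.0062, -0.0034, -0.0444], [-0.0055, 0.0002, -0.0442], [-0.0053, 0.0038, -0.0442]]
171 [[-0.0064, -0.0034, -0.0426], [-0.0075, 0.0002, -0.0428], [-0.0079, 0.0038, -0.0429]]
175 [[-0.0063, -0.0034, -0.0408], [-0.0069, 0.0002, -0.0409], [-0.0069, 0.0038, -0.0409]]
179 [[-0.0064, -0.0034, -0.0389], [-0.0059, 0.0002, -0.0388], [-0.0062, 0.0038, -0.0389]]
250 [[-0.0071, -0.0037, -0.0045], [-0.0066, 0.0001, -0.0042], [-0.0071, 0.004, -0.0045]]
300 [[-0.0077, -0.0039, 0.0224], [-0.0086, 0.0001, 0.0218], [-0.0089, 0.0041, 0.0216]]
335 [[-0.0093, -0.004, 0.0416], [-0.0086, 0.0001, 0.0422], [-0.0086, 0.0042, 0.0422]]
[-0.4  0.3 -1.1]
(-0.125, 0.0905) 6 dpos cm [ 0.03  0.07 -0.  ] dr [ 0.001  0.002 -0.002]
```

```bash
cat >> h.py <<'E'
OFF=dict(px=.0013,l=.043); DP=1.8
_bp=barpose
def barpose(tip,phi,y=-.107):
    p,r=_bp(tip,phi,y); return p, r*R.from_rotvec([0,np.radians(DP),0])
def wp(L):
    for tip,phi,y in L: print(tip,phi,y,end=' '); go(*barpose(tip,phi,y))
E
python3 - <<'E'
from h import *
wp([((-.122,.0895),6,-.08),((-.088,.0895),6,-.08),((-.08,.097),7,-.08),((-.065,.125),12,-.08),((-.04,.165),20,-.08),((-.0,.185),25,-.08)])
E
```

```text
(-0.122, 0.0895) 6 -0.08 dpos cm [0.04 2.77 0.29] dr [ 0.001  0.034 -0.002]
(-0.088, 0.0895) 6 -0.08 dpos cm [0.41 2.77 3.67] dr [ 0.001  0.034 -0.002]
(-0.08, 0.097) 7 -0.08 dpos cm [-0.01  2.77  4.55] dr [ 0.001  0.016 -0.002]
(-0.065, 0.125) 12 -0.08 dpos cm [-1.45  2.77  6.42] dr [ 0.001 -0.071 -0.002]
(-0.04, 0.165) 20 -0.08 dpos cm [-3.28  2.77  9.68] dr [ 0.001 -0.211 -0.002]
(-0.0, 0.185) 25 -0.08 dpos cm [-3.69  2.77 14.22] dr [ 0.001 -0.298 -0.002]
```

```bash
python3 -m creep '{"delta_pos":[[0,2.8,0.3],[0.2,2.8,2],[0.4,2.8,3.7],[0,2.8,4.5],[-0.7,2.8,5.5],[-1.4,2.8,6.4],[-2.4,2.8,8.0],[-3.3,2.8,9.7],[-3.3,2.8,9.7]],"dr":[[0,0.034,0],[0,0.034,0],[0,0.034,0],[0,0.016,0],[0,-0.03,0],[0,-0.07,0],[0,-0.14,0],[0,-0.21,0],[0,-0.21,0]]}'
python3 - <<'E'
from h import *
theta(); s,p,r=st(); print(s['contact_force'].round(1))
wp([((-.04,.165),20,-.08),((0,.185),25,-.08),((.02,.185),25,-.107),((.05,.175),25,-.107),((.078,.165),25,-.107),((.077,.157),25,-.107)])
E
```

```text
clock: 9.05
position: [0.3945, -0.13, 0.1176]
ee_rot: [0.81, 0.006, 0.586, -0.007]
contact_force: [-2.8, 0.1, -1.5]
width: 0.0105
th med 0.612 370
[-2.8  0.6 -0.7]
(-0.04, 0.165) 20 -0.08 dpos cm [ 0.04 -0.07  0.11] dr [ 0.    -0.002 -0.003]
(0, 0.185) 25 -0.08 dpos cm [ 0.57 -0.08  4.64] dr [-0.    -0.09  -0.003]
(0.02, 0.185) 25 -0.107 dpos cm [ 1.19 -2.78  6.54] dr [-0.    -0.09  -0.003]
(0.05, 0.175) 25 -0.107 dpos cm [ 3.07 -2.78  9.08] dr [-0.    -0.09  -0.003]
(0.078, 0.165) 25 -0.107 dpos cm [ 4.89 -2.79 11.43] dr [-0.    -0.09  -0.003]
(0.077, 0.157) 25 -0.107 dpos cm [ 5.62 -2.79 11.09] dr [-0.    -0.09  -0.003]
```

```bash
python3 -m creep '{"delta_pos":[[0.3,-0.1,2.3],[0.6,-0.1,4.6],[0.9,-0.5,5.6],[1.5,-1.2,7],[2.3,-2,8],[3.1,-2.8,9.1],[4,-2.8,10.3],[4.9,-2.8,11.4],[4.9,-2.8,11.4]],"dr":[[0,-0.045,0],[0,-0.09,0],[0,-0.09,0],[0,-0.09,0],[0,-0.09,0],[0,-0.09,0],[0,-0.09,0],[0,-0.09,0],[0,-0.09,0]]}'
python3 - <<'E'
from h import *
theta(); s,p,r=st(); print(s['contact_force'].round(1))
d=im('wrist'); P=cloud(d); T=r.inv().apply((P-p).reshape(-1,3)).reshape(P.shape)
for v in [160,164,168,175,200,250,300,335]: print(v,T[v,[310,318,326]].round(4).tolist())
wp([((.078,.165),25,-.107),((.077,.157),25,-.107)])
save(d,'w3.png')
E
```

```text
clock: 10.0
position: [0.5199, -0.1609, 0.1051]
ee_rot: [0.835, 0.006, 0.55, -0.007]
contact_force: [-2.2, -1.3, -0.6]
width: 0.0103
th med 1.449 801
[-1.5 -1.5 -1.4]
160 [[0.0149, -0.0043, -0.0441], [0.0143, -0.0002, -0.0442], [0.0156, 0.0039, -0.044]]
164 [[0.0026, -0.004, -0.044], [0.0023, -0.0002, -0.0441], [0.0025, 0.0036, -0.044]]
168 [[-0.0003, -0.0039, -0.0426], [-0.0006, -0.0002, -0.0426], [nan, nan, nan]]
175 [[-0.0005, -0.0039, -0.0393], [-0.0005, -0.0002, -0.0393], [-0.0004, 0.0035, -0.0393]]
200 [[-0.0037, -0.0039, -0.0281], [-0.0037, -0.0002, -0.0281], [-0.0031, 0.0035, -0.0279]]
250 [[-0.0066, -0.0041, -0.004], [-0.0065, -0.0002, -0.004], [-0.006, 0.0036, -0.0037]]
300 [[-0.0103, -0.0041, 0.0208], [-0.0098, -0.0002, 0.0212], [-0.0104, 0.0037, 0.0208]]
335 [[-0.0123, -0.0042, 0.0393], [-0.0118, -0.0003, 0.0398], [-0.0107, 0.0038, 0.0406]]
(0.078, 0.165) 25 -0.107 dpos cm [-0.09  0.01 -0.05] dr [ 0.     0.001 -0.003]
(0.077, 0.157) 25 -0.107 dpos cm [ 0.61  0.01 -0.46] dr [ 0.     0.001 -0.003]
```

View pics/w3.png

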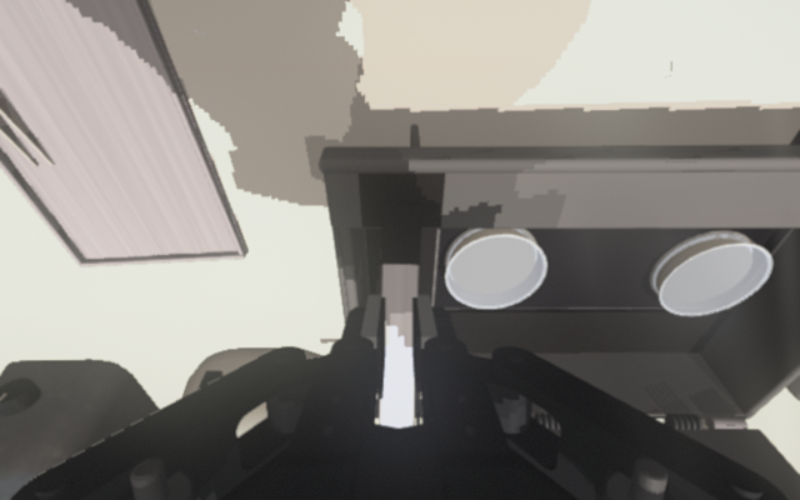

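Two dishes are visible, at about (497,265) and (712,270), and the flap is at 1.45 rad. The bar has pitched about 8° in the grip, so I update its model and seat it.

```bash
cat >> h.py <<'E'
OFF=dict(px=.0,l=.0425); DP=8.3
def tl(C,phi,y=-.107):
    f=np.radians(phi); tip=np.array(C)+.18*np.array([np.cos(f),np.sin(f)]); print('C',C,phi,'tip',tip.round(3),end=' '); go(*barpose(tip,phi,y))
E
python3 - <<'E'
from h import *
s,p,r=st(); print('tail now',w2b((p+r.apply([.0061,0,-.0425]))[None]).round(4),'tip',w2b((p+r.apply([.0061-.026,0,-.0425+.178]))[None]).round(4))
tl((-.087,.080),31.5); tl((-.086,.082),28);tl((-.086,.080),25)
E
```

```text
tail now [[-0.0814 -0.1071  0.0829]] tip [[ 0.0719 -0.1071  0.177 ]]
C (-0.087, 0.08) 31.5 tip [0.066 0.174] dpos cm [ 0.05  0.01 -0.67] dr [ 0.     0.001 -0.003]
C (-0.086, 0.082) 28 tip [0.073 0.167] dpos cm [ 0.16  0.01 -0.47] dr [ 0.     0.062 -0.003]
C (-0.086, 0.08) 25 tip [0.077 0.156] dpos cm [ 0.57  0.01 -0.54] dr [ 0.     0.114 -0.003]
```

```bash
python3 -m creep '{"delta_pos":[[0.05,0,-0.2],[0.16,0,-0.45],[0.3,0,-0.5],[0.57,0,-0.54],[0.6,0,-0.6],[0.6,0,-0.65],[0.6,0,-0.65]],"dr":[[0,0.03,0],[0,0.06,0],[0,0.09,0],[0,0.114,0],[0,0.114,0],[0,0.114,0],[0,0.114,0]]}' - 120
python3 - <<'E'
from h import *
theta(); s,p,r=st(); print(s['contact_force'].round(1))
d=im('wrist'); P=cloud(d); T=r.inv().apply((P-p).reshape(-1,3)).reshape(P.shape); B=w2b(P.reshape(-1,3)).reshape(P.shape)
for v in range(150,345,12): print(v,T[v,318].round(4),B[v,318].round(4))
tl((-.086,.080),25)
E
```

```text
clock: 10.8
position: [0.5139, -0.1602, 0.0978]
ee_rot: [0.803, 0.007, 0.596, -0.007]
contact_force: [-2.5, 0.2, -0.5]
width: 0.0095
th med 1.433 883
[-1.9  0.8  0.6]
150 [ 0.0039 -0.0002 -0.0503] [-0.0961 -0.1074  0.0796]
162 [ 0.0038 -0.0002 -0.0447] [-0.0906 -0.1074  0.0813]
174 [-0.0004 -0.0002 -0.0397] [-0.0871 -0.1074  0.0868]
186 [-0.0013 -0.0002 -0.0341] [-0.082  -0.1074  0.0892]
198 [-0.0019 -0.0002 -0.0284] [-0.0767 -0.1074  0.0915]
210 [-0.0039 -0.0002 -0.0231] [-0.0722 -0.1074  0.0949]
222 [-0.0046 -0.0002 -0.0174] [-0.0669 -0.1075  0.0972]
234 [-0.0057 -0.0002 -0.0117] [-0.0618 -0.1075  0.0999]
246 [-0.0052 -0.0002 -0.0053] [-0.0555 -0.1075  0.1013]
258 [-0.0072 -0.0002  0.0001] [-0.051  -0.1075  0.1047]
270 [-0.0088 -0.0002  0.0056] [-0.0461 -0.1075  0.1078]
282 [-0.0086 -0.0002  0.0122] [-0.0398 -0.1075  0.1096]
294 [-0.0101 -0.0002  0.0178] [-0.0348 -0.1075  0.1127]
306 [-0.0111 -0.0002  0.0238] [-0.0294 -0.1075  0.1154]
318 [-0.011  -0.0002  0.0307] [-0.0227 -0.1075  0.1172]
330 [-0.0118 -0.0002  0.037 ] [-0.017  -0.1075  0.1198]
342 [-0.0751 -0.     -0.0098] [-0.08   -0.1074  0.1669]
C (-0.086, 0.08) 25 tip [0.077 0.156] dpos cm [0.03 0.03 0.14] dr [ 0.     0.001 -0.003]
```

```bash
python3 -m creep '{"delta_pos":[[0.1,0,-0.1],[0.2,0,-0.1],[0.2,0,-0.1]],"dr":[[0,0,0],[0,0,0],[0,0,0]]}'
python3 -m creep '{"delta_pos":[[0,0,0],[0,0,0],[0,0,0],[0,0,0]],"dr":[[0,0,0],[0,0,0],[0,0,0],[0,0,0]]}' -0.3
python3 - <<'E'
from h import *
theta(); theta()
E
```

```text
clock: 11.2
position: [0.5141, -0.1605, 0.0955]
ee_rot: [0.803, 0.006, 0.596, -0.007]
contact_force: [-3.2, 0.2, -0.4]
width: 0.0096
clock: 11.6
position: [0.5148, -0.1608, 0.096]
ee_rot: [0.803, 0.006, 0.596, -0.007]
contact_force: [0.1, -0.1, -0.6]
width: 0.0302
th med 1.404 1031
th med 1.405 1027
```

The flap stands at 1.40 rad on the prop. I retract and look for the dishes.

```bash
python3 -m creep '{"delta_pos":[[-2,0,0],[-5,0,0],[-10,0,0],[-16,0,0],[-16,0,0],[-16,0,0],[-16,0,0],[-16,0,0]],"dr":[[0,0,0],[0,0,0],[0,0,0],[0,0,0],[0,0,0],[0,0,0],[0,0,0],[0,0,0]]}'
python3 - <<'E'
from h import *
theta()
s,p,r=st(); print(p); go(b2w(-.06,.02,.30),down(np.pi/2+BY))
E
```

```text
clock: 12.5
position: [0.4673, -0.1593, 0.2465]
ee_rot: [0.802, 0.007, 0.598, -0.006]
contact_force: [-0.4, 0.3, -0.5]
width: 0.0302
th med 1.406 1036
[ 0.4674093  -0.15938092  0.24658738]
dpos cm [-4.05 12.75  4.93] dr [ 0.     0.289 -0.004]
```

```bash
python3 -m creep '{"delta_pos":[[-2,4,2],[-4,8,4],[-4,12.75,4.9],[-4,12.75,4.9],[-4,12.75,4.9],[-4,12.75,4.9]],"dr":[[0,0.1,0],[0,0.2,0],[0,0.289,0],[0,0.289,0],[0,0.289,0],[0,0.289,0]]}' 0.5
python3 - <<'E'
from h import *
d=im('wrist'); save(d,'w4.png'); np.savez('w4.npz',**{k:d[k] for k in('pixels','depth','K','M','t','k1')}); theta()
E
```

```text
clock: 13.15
position: [0.5051, -0.0338, 0.3]
ee_rot: [0.707, 0.007, 0.707, -0.006]
contact_force: [0.2, 0.3, 0.0]
width: 0.064
th med 1.404 1022
```

View pics/w4.png

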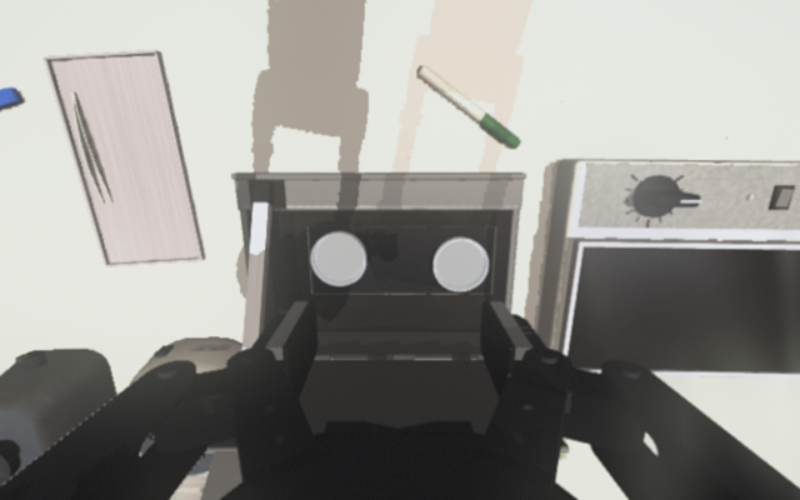

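There are two dishes on the bed, at (338,259) and (461,264). The dial is at (655,196) with its white line at (690,201), and the marker is untouched. Now I measure dishes, dial and platform.

```bash
cat >> h.py <<'E'
def dishes(d,z=.034,lo=330,win=None):
    g=d['pixels'].astype(int).sum(2); P=onz(d,np.c_[np.tile(np.arange(640),400),np.repeat(np.arange(400),640)],z)
    B=w2b(P); m=(g.ravel()>lo)&(B[:,0]>-.055)&(B[:,0]<.06)&(B[:,1]>-.095)&(B[:,1]<.13)
    n,l,s,c=cv2.connectedComponentsWithStats(m.reshape(400,640).astype(np.uint8)); out=[]
    for i in range(1,n):
        if s[i,4]>300:
            q=P[(l==i).ravel()][:,:2].astype(np.float32).copy(); (cc,rr)=cv2.minEnclosingCircle(q); print('dish',s[i,4],np.round(cc,4),'mean',q.mean(0).round(4),'r',round(rr,4),'bin',w2b(np.r_[q.mean(0),0][None]).round(4)); out.append(q.mean(0))
    return out
E
python3 - <<'E'
from h import *
f=np.load('w4.npz'); d={k:f[k] for k in f}; d['k1']=float(d['k1']); P=cloud(d); g=d['pixels'].astype(int).sum(2)
dishes(d)
print('shaker panel front corner/strip etc', onz(d,np.array([[560,161]])/1.25,.056).round(4), 'platf front-right inner',onz(d,np.array([[583,247]])/1.25,.082).round(4))
# dial: dark pixels above z .06
v,u=np.mgrid[0:400,0:640]; m=(abs(u-655/1.25)<45)&(abs(v-197/1.25)<30)
k=m&(P[...,2]>.085)&(P[...,2]<.1); q=P[k][:,:2].astype(np.float32).copy(); print('bar',k.sum(),cv2.minAreaRect(q), q.mean(0))
k=m&(g>450)&(P[...,2]>.06); w=onz(d,np.c_[u[k],v[k]],.093); print('white',k.sum(),w.mean(0)); 
W=w[:,:2]-w[:,:2].mean(0); print('dir',np.linalg.svd(W)[2][0] if len(W)>2 else '')
E
```

```text
dish 1567 [ 0.562  -0.1013] mean [ 0.5619 -0.1014] r 0.0322 bin [[-0.0022 -0.0474  0.    ]]
dish 1574 [0.5713 0.0349] mean [0.5712 0.0345] r 0.0326 bin [[0.0044 0.0886 0.    ]]
shaker panel front corner/strip etc [[0.4596 0.1261 0.056 ]] platf front-right inner [[0.5403 0.1453 0.082 ]]
bar 410 ((0.49492210149765015, 0.22156235575675964), (0.04139026254415512, 0.012223964557051659), 89.03730773925781) [0.49464875 0.21950929]
white 54 [0.49588747 0.23098228 0.093     ]
dir [ 0.10796996 -0.99415416]
```

```bash
python3 - <<'E'
from h import *
s,p,r=st(); print(s['qpos'].round(2))
go([.562,-.1014,.20],down(BY)); go([.562,-.1014,.019],down(BY))
E
```

```text
[-0.21  0.14  1.52  0.    1.49 -1.76]
dpos cm [10.08 -6.59  5.82] dr [ 1.57e+00  1.00e-03 -3.00e-03]
dpos cm [28.18 -6.63  5.78] dr [ 1.57e+00  1.00e-03 -3.00e-03]
```

```bash
python3 -m creep '{"delta_pos":[[0,0,0],[0,0,0],[0,0,0],[0,0,0],[0,0,0],[0,0,0],[0,0,0],[0,-3,3],[0,-6.6,5.8],[0,-6.6,5.8]],"dr":[[0.15,0,0],[0.3,0,0],[0.45,0,0],[0.6,0,0],[0.75,0,0],[0.9,0,0],[1.05,0,0],[1.2,0,0],[1.35,0,0],[1.5,0,0]]}' 0.74 40
python3 - <<'E'
from h import *
go([.562,-.1014,.20],down(BY)); go([.562,-.1014,.019],down(BY))
E
```

```text
clock: 14.25
position: [0.5647, -0.1063, 0.3007]
ee_rot: [0.512, 0.491, 0.508, -0.489]
contact_force: [-1.1, -0.4, 1.1]
width: 0.0744
dpos cm [10.06 -0.3  -0.52] dr [ 0.059  0.001 -0.006]
dpos cm [28.16 -0.4  -0.54] dr [ 0.059  0.001 -0.006]
```

```bash
python3 -m creep '{"delta_pos":[[3,-0.3,-0.2],[7,-0.3,-0.2],[10,-0.3,-0.2],[13,-0.3,-0.2],[16,-0.3,-0.2],[16,-0.3,-0.2],[16,-0.3,-0.2]],"dr":[[0.07,0,0],[0.07,0,0],[0.07,0,0],[0.07,0,0],[0.07,0,0],[0.07,0,0],[0.07,0,0]]}'
python3 - <<'E'
from h import *
theta('top'); go([.562,-.1014,.019],down(BY))
d=im('wrist'); dishes(d)
E
```

```text
clock: 14.95
position: [0.5597, -0.0994, 0.142]
ee_rot: [0.495, 0.506, 0.495, -0.504]
contact_force: [0.9, 0.0, 0.4]
width: 0.0744
th med 1.458 179
dpos cm [12.41  0.06  0.21] dr [ 0.    -0.001 -0.006]
dish 4798 [0.5722 0.0349] mean [0.572  0.0284] r 0.0317 bin [[0.0054 0.0825 0.    ]]
dish 4146 [ 0.5626 -0.1012] mean [ 0.5627 -0.1004] r 0.0318 bin [[-0.0013 -0.0465  0.    ]]
```

```bash
python3 -m creep '{"delta_pos":[[4,0.15,0.1],[8,0.25,0.18],[11,0.25,0.18],[12,0.25,0.18],[12.3,0.25,0.18],[12.3,0.25,0.18],[12.3,0.25,0.18]],"dr":[[0,0,0],[0,0,0],[0,0,0],[0,0,0],[0,0,0],[0,0,0],[0,0,0]]}'
python3 -m creep '{"delta_pos":[[0,0,0],[0,0,0],[0,0,0],[0,0,0],[0,0,0],[0,0,0]],"dr":[[0,0,0],[0,0,0],[0,0,0],[0,0,0],[0,0,0],[0,0,0]]}' -1 40
```

```text
clock: 15.75
position: [0.5648, -0.1004, 0.0205]
ee_rot: [0.497, 0.507, 0.494, -0.502]
contact_force: [-0.2, 0.7, 0.5]
width: 0.0742
clock: 16.35
position: [0.5641, -0.1002, 0.0204]
ee_rot: [0.497, 0.506, 0.494, -0.503]
contact_force: [-1.0, 0.5, 6.5]
width: 0.0574
```

```bash
python3 -m creep '{"delta_pos":[[-2,0,0],[-5,0,0],[-10,0,0],[-15,0,0],[-20,0,0],[-20,0,0],[-20,0,0]],"dr":[[0,0,0],[0,0,0],[0,0,0],[0,0,0],[0,0,0],[0,0,0],[0,0,0]]}'
python3 - <<'E'
from h import *
s,p,r=st(); d=im('wrist'); theta()
g=d['pixels'].astype(int).sum(2); P=cloud(d); T=r.inv().apply((P-p).reshape(-1,3)).reshape(P.shape)
k=(abs(T[...,0])<.03)&(abs(T[...,1])<.028)&(abs(T[...,2])<.04); print(k.sum(),np.percentile(T[k],[2,50,98],axis=0).round(4)); print(s['width'])
go([.6093,.217,.22],down(-.034)); go([.6093,.217,.078],down(-.034)); save(d,'w5.png')
E
```

```text
clock: 17.05
position: [0.5629, -0.1004, 0.2205]
ee_rot: [0.497, 0.507, 0.494, -0.502]
contact_force: [0.6, -0.1, -0.3]
width: 0.0574
th med 1.413 830
12995 [[-0.0203 -0.0275 -0.0282]
 [-0.0143 -0.0001 -0.0021]
 [-0.0056  0.0261  0.0279]]
0.05735556341358746
dpos cm [ -0.17   4.24 -31.77] dr [ 0.016 -0.003 -0.001]
dpos cm [ 14.03   4.22 -31.74] dr [ 0.016 -0.003 -0.001]
```

```bash
python3 -m creep '{"delta_pos":[[0,0,-5],[0,0,-10],[0,0,-15],[0,0,-20],[0,2,-25],[0,4.2,-30],[0,4.2,-31.8],[0,4.2,-31.8],[0,4.2,-31.8],[0,4.2,-31.8]],"dr":[[0,0,0],[0,0,0],[0,0,0],[0.016,0,0],[0.016,0,0],[0.016,0,0],[0.016,0,0],[0.016,0,0],[0.016,0,0],[0.016,0,0]]}'
python3 - <<'E'
from h import *
s,p,r=st(); print(s['width']); d=im('wrist'); save(d,'w6.png'); P=cloud(d)
np.savez('w6.npz',**{k:d[k] for k in('pixels','depth','K','M','t','k1')})
d2=im('top'); f=P
T=r.inv().apply((P-p).reshape(-1,3)).reshape(P.shape)
k=(abs(T[...,0])<.03)&(abs(T[...,1])<.028)&(abs(T[...,2])<.04); A=np.c_[T[k][:,1:],np.ones(k.sum())]; c=np.linalg.lstsq(A,T[k][:,0],rcond=None)[0]; print('dish top plane in tool',c.round(4))
go([.6093,.217,.0785],down(-.034))
E
```

```text
clock: 18.15
position: [0.6092, 0.2158, 0.2181]
ee_rot: [0.491, 0.509, 0.491, -0.508]
contact_force: [-0.4, -0.5, -0.2]
width: 0.0576
0.05762145973147994
dish top plane in tool [ 0.0395 -0.0292 -0.0142]
dpos cm [14.05 -0.08 -0.13] dr [-0.002 -0.001 -0.003]
```

View pics/w6.png

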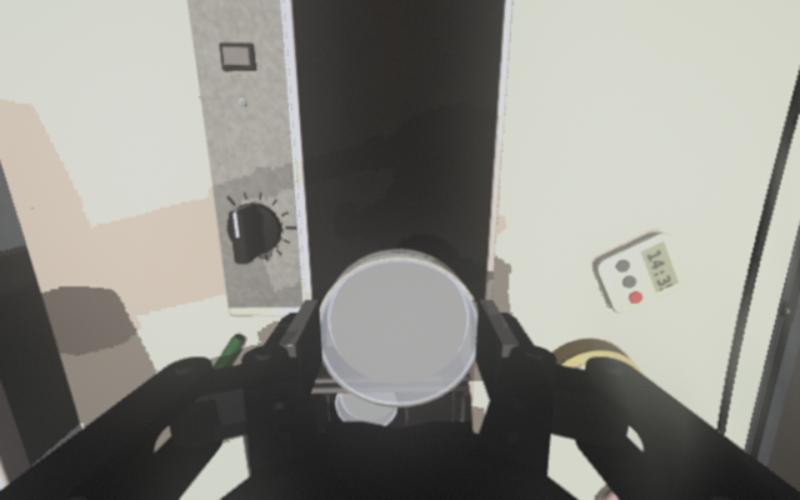

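The dish is held level. The platform rim shows at x≈300 and 503, and the dial's line is at (235,223). I verify the platform's middle and set the dish down.

```bash
python3 - <<'E'
from h import *
f=np.load('w6.npz'); d={k:f[k] for k in f}; d['k1']=float(d['k1'])
q=onz(d,np.array([[300,155],[503,155],[286,5],[511,5],[309,300]])/1.25,.082); print(q.round(4))
E
python3 -m creep '{"delta_pos":[[4,0,-0.1],[8,0,-0.1],[11,0,-0.1],[13,0,-0.1],[13.7,0,-0.1],[13.9,0,-0.1],[13.9,0,-0.1]],"dr":[[0,0,0],[0,0,0],[0,0,0],[0,0,0],[0,0,0],[0,0,0],[0,0,0]]}'
```

```text
[[0.5433 0.2775 0.082 ]
 [0.6861 0.2724 0.082 ]
 [0.5443 0.3699 0.082 ]
 [0.6873 0.3649 0.082 ]
 [0.5388 0.1675 0.082 ]]
clock: 18.95
position: [0.6114, 0.2179, 0.0815]
ee_rot: [0.492, 0.511, 0.49, -0.507]
contact_force: [0.3, 0.5, -0.2]
width: 0.0578
```

```bash
python3 -m creep '{"delta_pos":[[0.15,0,0],[0.25,0,0],[0.25,0,0]],"dr":[[0,0,0],[0,0,0],[0,0,0]]}'
python3 -m creep '{"delta_pos":[[0,0,0],[0,0,0],[0,0,0],[-1,0,0],[-4,0,0],[-8,0,0],[-13,0,0],[-16,0,0],[-16,0,0]],"dr":[[0,0,0],[0,0,0],[0,0,0],[0,0,0],[0,0,0],[0,0,0],[0,0,0],[0,0,0],[0,0,0]]}' 0.74
python3 - <<'E'
from h import *
theta(); d=im('top'); g=d['pixels'].astype(int).sum(2)
Q=onz(d,np.c_[np.tile(np.arange(640),400),np.repeat(np.arange(400),640)],.034); B=w2b(Q)
m=(g.ravel()>230)&(B[:,0]>-.05)&(B[:,0]<.06)&(B[:,1]>-.09)&(B[:,1]<.13); print(m.sum(),Q[m].mean(0) if m.any() else '', B[m].std(0))
go([.572,.035,.22],down(BY)); go([.572,.035,.019],down(BY))
d=im('wrist'); dishes(d)
E
```

```text
clock: 19.25
position: [0.6109, 0.2183, 0.0786]
ee_rot: [0.492, 0.51, 0.491, -0.507]
contact_force: [0.0, -0.2, 0.2]
width: 0.0573
clock: 20.15
position: [0.6128, 0.2187, 0.2451]
ee_rot: [0.494, 0.514, 0.489, -0.503]
contact_force: [-0.0, -0.1, 0.1]
width: 0.0742
th med 1.427 909
322 [0.57063143 0.03489735 0.034     ] [1.53728638e-02 1.56372672e-02 6.24500451e-17]
dpos cm [ 1.87 -3.2  18.43] dr [-0.014 -0.003 -0.006]
dpos cm [21.97 -3.33 18.48] dr [-0.014 -0.003 -0.006]
dish 1549 [0.5696 0.0534] mean [0.5716 0.0338] r 0.057 bin [[0.0049 0.0879 0.    ]]
```

```bash
python3 -m creep '{"delta_pos":[[0,-3.3,3],[0,-3.3,8],[0,-3.3,13],[0,-3.3,18.4],[5,-3.3,18.4],[10,-3.3,18.4],[10,-3.3,18.4],[10,-3.3,18.4]],"dr":[[-0.014,0,0],[-0.014,0,0],[-0.014,0,0],[-0.014,0,0],[-0.014,0,0],[-0.014,0,0],[-0.014,0,0],[-0.014,0,0]]}'
python3 - <<'E'
from h import *
d=im('wrist'); dishes(d); go([.572,.035,.0195],down(BY)); theta()
E
```

```text
clock: 21.1
position: [0.5699, 0.0355, 0.1361]
ee_rot: [0.494, 0.505, 0.496, -0.505]
contact_force: [0.4, 0.2, 0.8]
width: 0.0741
dish 667 [0.57   0.0745] mean [0.5671 0.074 ] r 0.0576 bin [[-0.0004  0.128   0.    ]]
dish 4332 [0.572  0.0353] mean [0.5721 0.036 ] r 0.0316 bin [[0.0053 0.0901 0.    ]]
dpos cm [ 1.184e+01 -1.000e-02  8.000e-02] dr [ 0.    -0.002 -0.004]
th med 1.185 95
```

```bash
python3 -m creep '{"delta_pos":[[4,0.05,0],[8,0.1,0],[11,0.1,0],[11.5,0.1,0],[11.7,0.1,0],[11.7,0.1,0],[11.7,0.1,0]],"dr":[[0,0,0],[0,0,0],[0,0,0],[0,0,0],[0,0,0],[0,0,0],[0,0,0]]}'
python3 -m creep '{"delta_pos":[[0,0,0],[0,0,0],[0,0,0],[0,0,0],[0,0,0],[0,0,0]],"dr":[[0,0,0],[0,0,0],[0,0,0],[0,0,0],[0,0,0],[0,0,0]]}' -1 40
python3 -m creep '{"delta_pos":[[-2,0,0],[-5,0,0],[-10,0,0],[-15,0,0],[-20,0,0],[-20,0,0],[-20,0,0]],"dr":[[0,0,0],[0,0,0],[0,0,0],[0,0,0],[0,0,0],[0,0,0],[0,0,0]]}'
python3 - <<'E'
from h import *
go([.6147,.317,.22],down(-.034)); go([.6147,.317,.079],down(-.034))
d=im('top'); P=cloud(d); g=d['pixels'].astype(int).sum(2)
k=(P[...,0]>.55)&(P[...,0]<.67)&(P[...,1]>.15)&(P[...,1]<.38)&(g>200)&(P[...,2]>.083)&(P[...,2]<.11); print('dish1',k.sum(),np.median(P[k],axis=0).round(3))
E
```

```text
clock: 21.9
position: [0.5745, 0.0356, 0.0226]
ee_rot: [0.497, 0.507, 0.493, -0.502]
contact_force: [-0.1, 0.4, -0.4]
width: 0.0744
clock: 22.5
position: [0.5737, 0.0355, 0.0225]
ee_rot: [0.496, 0.507, 0.494, -0.503]
contact_force: [-2.2, 0.5, 7.5]
width: 0.0568
clock: 23.2
position: [0.5723, 0.0351, 0.2225]
ee_rot: [0.497, 0.507, 0.493, -0.502]
contact_force: [-1.1, 0.4, -0.7]
width: 0.057
dpos cm [  0.33   3.67 -28.27] dr [ 0.014 -0.002 -0.008]
dpos cm [ 14.43   3.55 -28.24] dr [ 0.014 -0.002 -0.008]
dish1 46 [0.597 0.198 0.093]
```

```bash
python3 -m creep '{"delta_pos":[[0,0,-5],[0,0,-10],[0,0,-15],[0,2,-20],[0,3.6,-25],[0,3.6,-28.3],[0,3.6,-28.3],[0,3.6,-28.3],[0,3.6,-28.3]],"dr":[[0,0,0],[0,0,0],[0,0,0],[0.014,0,0],[0.014,0,0],[0.014,0,0],[0.014,0,0],[0.014,0,0],[0.014,0,0]]}'
python3 - <<'E'
from h import *
s,p,r=st(); d=im('wrist'); save(d,'w7.png'); P=cloud(d)
T=r.inv().apply((P-p).reshape(-1,3)).reshape(P.shape)
k=(T[...,0]>-.025)&(T[...,0]<.0)&(abs(T[...,1])<.024)&(abs(T[...,2])<.024); A=np.c_[T[k][:,1:],np.ones(k.sum())]; c=np.linalg.lstsq(A,T[k][:,0],rcond=None)[0]; print('dish top plane in tool',c.round(4))
go([.6147,.317,.082],down(-.034)); print(s['width'])
E
python3 -m creep '{"delta_pos":[[4,0,0],[8,0,0],[11,0,0],[13,0,0],[13.8,0,0],[13.8,0,0]],"dr":[[0,0,0],[0,0,0],[0,0,0],[0,0,0],[0,0,0],[0,0,0]]}'
```

```text
clock: 24.15
position: [0.6126, 0.3161, 0.2195]
ee_rot: [0.492, 0.509, 0.491, -0.508]
contact_force: [-0.2, -0.4, 0.5]
width: 0.0569
dish top plane in tool [ 0.0056 -0.0079 -0.012 ]
dpos cm [13.81  0.15 -0.11] dr [-0.001 -0.    -0.002]
0.056920019677873926
clock: 24.8
position: [0.6137, 0.3162, 0.0828]
ee_rot: [0.491, 0.51, 0.491, -0.508]
contact_force: [-0.8, 0.4, 0.4]
width: 0.0571
```

```bash
python3 -m creep '{"delta_pos":[[0.15,0,0],[0.2,0,0],[0.2,0,0]],"dr":[[0,0,0],[0,0,0],[0,0,0]]}'
python3 -m creep '{"delta_pos":[[0,0,0],[0,0,0],[0,0,0],[-1,0,0],[-4,0,0],[-8,0,0],[-13,0,0],[-18,0,0],[-18,0,0]],"dr":[[0,0,0],[0,0,0],[0,0,0],[0,0,0],[0,0,0],[0,0,0],[0,0,0],[0,0,0],[0,0,0]]}' 0.74
python3 -m creep '{"delta_pos":[[0,-4,5],[0,-8,10],[0,-12,15],[0,-12,15],[0,-12,15],[0,-12,15]],"dr":[[0,0,0],[0,0,0],[0,0,0],[0,0,0],[0,0,0],[0,0,0]]}'
python3 - <<'E'
from h import *
s,p,r=st(); print(s['qpos'].round(2))
theta(); d=im('wrist'); np.savez('w8.npz',**{k:d[k] for k in('pixels','depth','K','M','t','k1')}); save(d,'w8.png')
t=im('top'); c=t['pixels'][140:250,160:380]; cv2.imwrite('pics/t8.png',cv2.resize(c,None,fx=2,fy=2)); a=cv2.resize(c,(480,240)); b=cv2.resize(d['pixels'],(480,300)); cv2.imwrite('pics/both8.png',np.vstack([a,b]))
E
```

```text
clock: 25.1
position: [0.6145, 0.3177, 0.0821]
ee_rot: [0.492, 0.51, 0.491, -0.506]
contact_force: [0.3, -0.5, -0.4]
width: 0.0568
clock: 26.0
position: [0.6168, 0.3188, 0.2716]
ee_rot: [0.494, 0.516, 0.489, -0.501]
contact_force: [-0.2, -0.5, 0.8]
width: 0.0743
clock: 26.6
position: [0.4881, 0.1712, 0.2613]
ee_rot: [0.492, 0.511, 0.49, -0.506]
contact_force: [0.5, 1.3, -0.9]
width: 0.0746
[0.2  0.17 1.57 0.   1.39 0.24]
th med 1.511 8
```

View pics/both8.png

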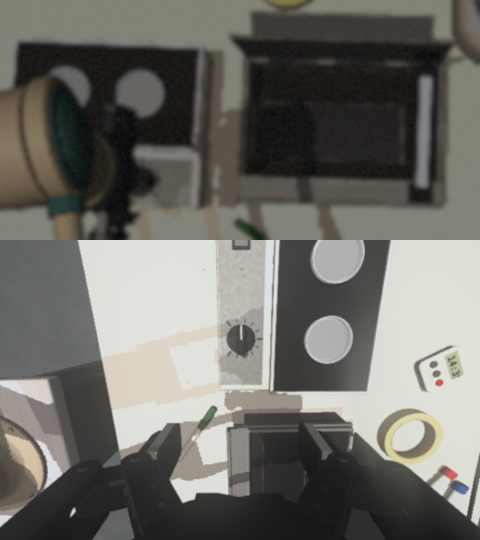

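Both dishes are on the mat, the bin is empty and the flap is still propped. The dial's line points up, i.e. world +y. I measure dial and dishes.

```bash
python3 - <<'E'
from h import *
f=np.load('w8.npz'); d={k:f[k] for k in f}; d['k1']=float(d['k1']); P=cloud(d); g=d['pixels'].astype(int).sum(2)
v,u=np.mgrid[0:400,0:640]
cu,cv_=240/.75,(338-240)/.75
m=(abs(u-cu)<30)&(abs(v-cv_)<35)
k=m&(P[...,2]>.084)&(P[...,2]<.102); q=P[k][:,:2].astype(np.float32).copy(); print('bar',k.sum(),np.nanmedian(P[k][:,2]),cv2.minAreaRect(q),q.mean(0))
w=m&(g>400)&(P[...,2]>.07); W=onz(d,np.c_[u[w],v[w]],.093)[:,:2]; print('white',len(W),W.mean(0),np.linalg.svd(W-W.mean(0))[2][0])
# dishes on platform
c0=np.array([.613,.267]);sx=np.array([np.cos(-.034),np.sin(-.034)]);sy=np.array([-sx[1],sx[0]])
Q=onz(d,np.c_[u.ravel(),v.ravel()],.092); mm=((g.ravel()>330)&(Q[:,0]>.56)&(Q[:,0]<.67)&(Q[:,1]>.16)&(Q[:,1]<.37)).reshape(400,640)
n,l,s,c=cv2.connectedComponentsWithStats(mm.astype(np.uint8))
for i in range(1,n):
    if s[i,4]>300: h=Q[(l==i).ravel()][:,:2]; z=P[l==i][:,2]; e=h.mean(0); print('dish',s[i,4],e.round(4),'platform',((e-c0)@sx).round(4),((e-c0)@sy).round(4),'z',np.median(z).round(4), np.percentile(z,[5,95]).round(4))
E
python3 - <<'E'
import cv2
a=cv2.imread('pics/w8.png'); h,w=a.shape[:2]; print(w,h)
c=a[int(60*1.25*1):230,300:500]; cv2.imwrite('pics/dial.png',cv2.resize(c,None,fx=3,fy=3,interpolation=cv2.INTER_CUBIC))
E
```

```text
bar 473 0.09248145126962702 ((0.49508386850357056, 0.22131171822547913), (0.011795713566243649, 0.03929616138339043), 0.6283335089683533) [0.49506584 0.22163723]
white 59 [0.49539788 0.23199213] [-0.02743577 -0.99962357]
dish 3555 [0.6146 0.3121] platform 0.0 0.0451 z nan [nan nan]
dish 3304 [0.6113 0.2179] platform -0.0001 -0.0491 z nan [nan nan]
800 500
```

View pics/dial.png

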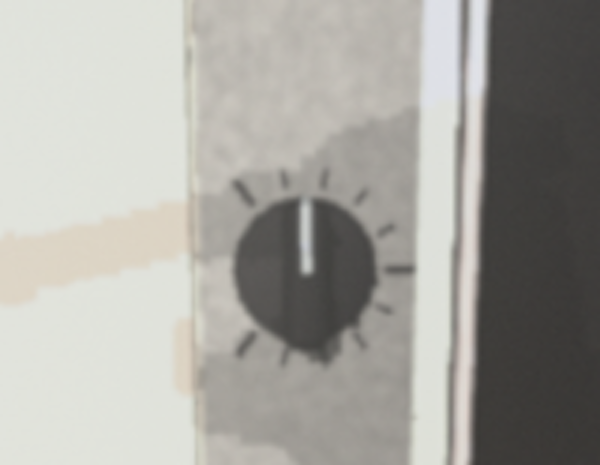

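The white line lies between ticks 1 and 2, so q ≈ 0.64 with bar angle 1.581 and axis (0.495, 0.2213). It needs a clockwise turn of 1.165 rad. Dishes sit at (0, 0.045) and (0, -0.049) on the platform. Next I grip the dial.

```bash
python3 - <<'E'
from h import *
go([.495,.2215,.13],down(.010)); go([.495,.2215,.072],down(.010))
E
```

```text
dpos cm [13.07  0.33 -4.9 ] dr [-0.043 -0.002 -0.005]
dpos cm [18.87  0.3  -4.89] dr [-0.043 -0.002 -0.005]
```

```bash
python3 -m creep '{"delta_pos":[[0,0.3,-4.9],[4,0.3,-4.9],[8,0.3,-4.9],[12,0.3,-4.9],[13,0.3,-4.9],[13,0.3,-4.9],[13,0.3,-4.9]],"dr":[[-0.043,0,0],[-0.043,0,0],[-0.043,0,0],[-0.043,0,0],[-0.043,0,0],[-0.043,0,0],[-0.043,0,0]]}' -0.4 40
python3 - <<'E'
from h import *
go([.495,.2215,.072],down(.010))
E
```

```text
clock: 27.45
position: [0.4951, 0.2214, 0.1318]
ee_rot: [0.503, 0.5, 0.501, -0.495]
contact_force: [0.6, -0.0, 0.2]
width: 0.0259
dpos cm [ 5.98 -0.05  0.  ] dr [-0.001 -0.003 -0.007]
```

```bash
python3 -m creep '{"delta_pos":[[2,0,0],[4,0,0],[5.5,0,0],[5.9,0,0],[5.9,0,0]],"dr":[[0,0,0],[0,0,0],[0,0,0],[0,0,0],[0,0,0]]}'
python3 -m creep '{"delta_pos":[[0,0,0],[0,0,0],[0,0,0],[0,0,0],[0,0,0]],"dr":[[0,0,0],[0,0,0],[0,0,0],[0,0,0],[0,0,0]]}' -1 40
python3 - <<'E'
from h import *
s,p,r=st(); y=r.as_matrix()[:,1]; print('psi',np.arctan2(y[1],y[0]),p,s['contact_force'])
E
```

```text
clock: 27.95
position: [0.4949, 0.221, 0.0728]
ee_rot: [0.503, 0.5, 0.501, -0.496]
contact_force: [-0.5, -0.8, 0.3]
width: 0.0253
clock: 28.45
position: [0.4943, 0.221, 0.0732]
ee_rot: [0.503, 0.5, 0.501, -0.496]
contact_force: [-1.7, 0.2, 6.2]
width: 0.011
psi 0.009102410230193475 [0.49427322 0.22097418 0.07323625] [-1.69191187  0.18752092  6.15488103]
```

```bash
python3 -m creep '{"delta_pos":[[0,0,0],[0,0,0],[0,0,0],[0,0,0],[0,0,0],[0,0,0],[0,0,0],[0,0,0],[0,0,0],[0,0,0]],"dr":[[0.12,0,0],[0.24,0,0],[0.36,0,0],[0.48,0,0],[0.6,0,0],[0.72,0,0],[0.84,0,0],[0.96,0,0],[1.08,0,0],[1.165,0,0]]}'
python3 -m creep '{"delta_pos":[[0,0,0],[0,0,0],[0,0,0]],"dr":[[0,0,0],[0,0,0],[0,0,0]]}'
python3 - <<'E'
from h import *
s,p,r=st(); y=r.as_matrix()[:,1]; print('psi',np.arctan2(y[1],y[0]),p,s['contact_force'],s['moment'],s['width'])
E
```

```text
clock: 29.45
position: [0.4939, 0.2212, 0.0733]
ee_rot: [0.144, 0.694, 0.145, -0.69]
contact_force: [-2.3, 1.2, 6.9]
width: 0.0111
clock: 29.75
position: [0.4939, 0.2211, 0.0732]
ee_rot: [0.145, 0.694, 0.146, -0.69]
contact_force: [-1.9, -0.3, 6.2]
width: 0.011
psi -1.1561179172194724 [0.49393855 0.22112817 0.07324557] [-1.93225466 -0.28651514  6.16928941] [-0.07080756  0.53553184 -0.04336126] 0.010983840004447994
```

```bash
python3 -m creep '{"delta_pos":[[0,0,0],[0,0,0],[0,0,0],[-2,0,0],[-6,0,0],[-11,0,0],[-16,0,0],[-16,0,0]],"dr":[[0,0,0],[0,0,0],[0,0,0],[0,0,0],[0,0,0],[0,0,0],[0,0,0],[0,0,0]]}' -0.4
python3 - <<'E'
from h import *
go([.46,.15,.26],down(.0))
E
```

```text
clock: 30.55
position: [0.4974, 0.2217, 0.239]
ee_rot: [0.145, 0.699, 0.146, -0.685]
contact_force: [0.4, 1.1, 0.3]
width: 0.0254
dpos cm [-2.22  5.06  6.27] dr [-1.156 -0.016 -0.013]
```

```bash
python3 -m creep '{"delta_pos":[[-2,5,6.3],[-2,5,6.3],[-2,5,6.3],[-2,5,6.3],[-2,5,6.3],[-2,5,6.3],[-2,5,6.3],[-2,5,6.3],[-2,5,6.3],[-2,5,6.3]],"dr":[[-0.12,0,0],[-0.24,0,0],[-0.36,0,0],[-0.48,0,0],[-0.6,0,0],[-0.72,0,0],[-0.84,0,0],[-0.96,0,0],[-1.08,0,0],[-1.156,0,0]]}'
python3 - <<'E'
from h import *
s=st()[0]; d=im('wrist'); P=cloud(d); g=d['pixels'].astype(int).sum(2); v,u=np.mgrid[0:400,0:640]
c=proj(d,[.495,.2213,.093])[0]; print(c)
m=np.hypot(u-c[0],v-c[1])<38
k=m&(P[...,2]>.084)&(P[...,2]<.102); q=P[k][:,:2].astype(np.float32).copy(); print('bar',k.sum(),cv2.minAreaRect(q),q.mean(0))
w=m&(g>400)&(P[...,2]>.08); W=onz(d,np.c_[u[w],v[w]],.093)[:,:2]; print('white',len(W),W.mean(0))
dl=np.linalg.svd(q-q.mean(0))[2][0]; print('dir',dl,np.arctan2(*dl[::-1]))
c=c.astype(int); cv2.imwrite('pics/dial2.png',cv2.resize(d['pixels'][c[1]-70:c[1]+70,max(0,c[0]-70):c[0]+130],None,fx=3.5,fy=3.5,interpolation=cv2.INTER_CUBIC)); theta()
go(b2w(-.15,-.107,.25),down(np.pi/2+BY))
E
```

```text
clock: 31.55
position: [0.4552, 0.1491, 0.2503]
ee_rot: [0.501, 0.5, 0.501, -0.498]
contact_force: [-0.2, -0.7, 1.1]
width: 0.0258
[359.82949681 109.45762527]
bar 558 ((0.495187371969223, 0.22117550671100616), (0.040239255875349045, 0.012330647557973862), 24.434738159179688) [0.49491352 0.2212313 ]
white 75 [0.50484328 0.22572176]
dir [-0.9139814  -0.40575615] -2.7237868
th med 1.507 2
dpos cm [-2.000e-02 -4.220e+00  3.071e+01] dr [-1.551e+00  1.000e-03 -4.000e-03]
```

View pics/dial2.png

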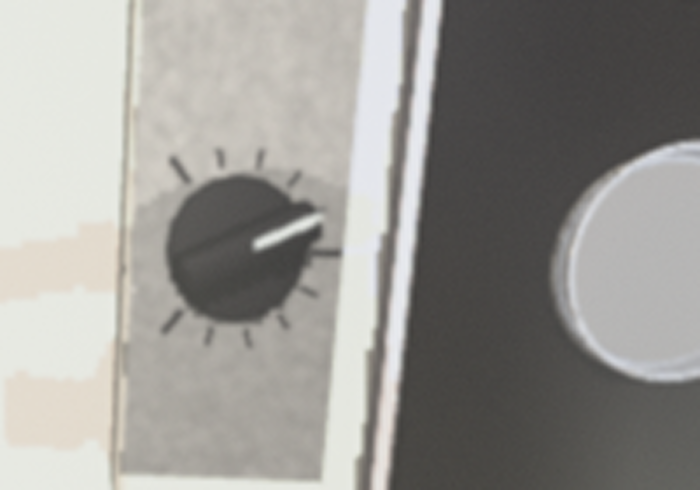

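The line covers tick 4 (angle 0.425 in world, so q ≈ 1.79). Now I go back to take the prop.

```bash
python3 -m creep '{"delta_pos":[[0,-4.2,3],[0,-4.2,6],[0,-4.2,9],[0,-4.2,12],[0,-4.2,15],[0,-4.2,18],[0,-4.2,21],[0,-4.2,24],[0,-4.2,27],[0,-4.2,30.7]],"dr":[[-0.14,0,0],[-0.28,0,0],[-0.42,0,0],[-0.56,0,0],[-0.7,0,0],[-0.84,0,0],[-0.98,0,0],[-1.12,0,0],[-1.26,0,0],[-1.4,0,0]]}' -0.4 120
python3 - <<'E'
from h import *
theta()
OFF.update(px=.0025,l=.043); import h; h.DP=0
s,p,r=st(); print(p)
R0=barpose((.076,.156),25)[1]
t,_=barpose((.076,.156),25); print('target',t, w2b(t[None]))
go(t+R0.apply([-.12,0,0]),R0)
d=im('wrist'); P=cloud(d); B=w2b(P.reshape(-1,3)).reshape(P.shape); g=d['pixels'].astype(int).sum(2)
k=(B[...,0]>-.07)&(B[...,0]<.07)&(B[...,1]>-.13)&(B[...,1]<-.08)&(B[...,2]>.09)&(B[...,2]<.2)
X=B[k]; print(k.sum()); 
for x0 in np.arange(-.09,.07,.02):
    j=(abs(X[:,0]-x0)<.006)
    if j.sum()>5: print(round(x0,2),j.sum(),X[j].mean(0).round(4),X[j].min(0).round(4)[1:],X[j].max(0).round(4)[1:])
E
```

```text
clock: 32.65
position: [0.4131, -0.1585, 0.2501]
ee_rot: [0.706, 0.06, 0.703, -0.058]
contact_force: [-0.4, -0.4, -0.2]
width: 0.0252
th med 1.499 4
[ 0.41384635 -0.16485903  0.2500556 ]
target [ 0.51580436 -0.1600562   0.09583553] [[-0.04710762 -0.107       0.09583553]]
dpos cm [4.56 1.42 4.94] dr [-0.14  -0.431  0.036]
1006
-0.07 66 [-0.0668 -0.1068  0.0911] [-0.1137  0.09  ] [-0.1     0.0926]
-0.05 133 [-0.0501 -0.1079  0.095 ] [-0.114   0.0919] [-0.1015  0.0977]
-0.03 131 [-0.0301 -0.1078  0.1   ] [-0.1139  0.0971] [-0.1018  0.1026]
-0.01 132 [-0.01   -0.1077  0.1051] [-0.114   0.1021] [-0.1016  0.1084]
0.01 148 [ 0.0101 -0.1069  0.1099] [-0.1139  0.1076] [-0.1001  0.1127]
```

The bar has settled to about 14° (top slope 0.245), with the flap near upright and still propped. I grasp it at that angle.

```bash
cat >> h.py <<'E'
OFF=dict(px=.0025,l=.043); DP=0
E
python3 - <<'E'
from h import *
f=np.radians(13.8); tip=np.array([-.087,.080])+.18*np.array([np.cos(f),np.sin(f)]); print(tip)
t,R0=barpose(tip,13.8,-.1077)
go(t+R0.apply([-.10,0,0]),R0); go(t,R0)
E
```

```text
[0.08780417 0.12293602]
dpos cm [6.53 1.54 7.89] dr [-0.155 -0.236  0.019]
dpos cm [16.25  1.91 10.21] dr [-0.155 -0.236  0.019]
```

```bash
python3 -m creep '{"delta_pos":[[0,1.5,3],[2,1.5,6],[6,1.5,7.9],[6.5,1.5,7.9],[6.5,1.5,7.9],[6.5,1.5,7.9]],"dr":[[-0.08,-0.1,0],[-0.155,-0.18,0.01],[-0.155,-0.236,0.02],[-0.155,-0.236,0.02],[-0.155,-0.236,0.02],[-0.155,-0.236,0.02]]}'
python3 - <<'E'
from h import *
tip=(.0878,.1229); t,R0=barpose(tip,13.8,-.1077); go(t,R0)
d=im('wrist'); s,p,r=st(); P=cloud(d); T=r.inv().apply((P-p).reshape(-1,3)).reshape(P.shape)
k=(T[...,0]>.05)&(T[...,0]<.105)&(abs(T[...,1])<.02)&(T[...,2]>-.05)&(T[...,2]<.1)
for z0 in np.arange(-.05,.08,.02):
    j=k&(abs(T[...,2]-z0)<.004)
    if j.sum()>5: X=T[j]; X=X[X[:,0]<X[:,0].min()+.006]; print(round(z0,2),X.mean(0).round(4),X.min(0)[1].round(4),X.max(0)[1].round(4))
E
```

```text
clock: 33.35
position: [0.4948, -0.1563, 0.187]
ee_rot: [0.787, 0.006, 0.617, -0.005]
contact_force: [0.7, 0.1, -0.2]
width: 0.0259
dpos cm [10.19 -0.44 -0.09] dr [ 0.003  0.001 -0.004]
-0.05 [ 0.0951 -0.0028 -0.0479] -0.01 0.0037
-0.03 [ 0.0938 -0.0031 -0.03  ] -0.0102 0.0037
-0.01 [ 0.094  -0.0029 -0.01  ] -0.0097 0.0038
0.01 [ 0.0939 -0.0035  0.0099] -0.01 0.003
0.03 [ 0.0939 -0.0035  0.03  ] -0.0102 0.0031
0.05 [ 0.0939 -0.0037  0.0501] -0.0105 0.0031
0.07 [ 0.094  -0.0032  0.0701] -0.0098 0.0032
```

```bash
python3 -m creep '{"delta_pos":[[4,-0.32,0],[8,-0.32,0],[9.8,-0.32,0],[10.2,-0.32,0],[10.2,-0.32,0],[10.2,-0.32,0]],"dr":[[0,0,0],[0,0,0],[0,0,0],[0,0,0],[0,0,0],[0,0,0]]}'
python3 -m creep '{"delta_pos":[[0,0,0],[0,0,0],[0,0,0],[0,0,0],[0,0,0],[0,0,0]],"dr":[[0,0,0],[0,0,0],[0,0,0],[0,0,0],[0,0,0],[0,0,0]]}' -1 120
python3 - <<'E'
from h import *
wp([((.0878,.1229),13.8,-.1077),((.086,.133),14,-.107),((.06,.15),16,-.107),((.02,.165),20,-.095),((-.02,.165),20,-.08),((-.05,.145),15,-.08),((-.065,.125),12,-.08),((-.08,.098),7,-.08),((-.095,.0905),6,-.08),((-.125,.0905),6,-.08)])
E
```

```text
clock: 34.0
position: [0.5196, -0.1601, 0.0886]
ee_rot: [0.788, 0.005, 0.616, -0.005]
contact_force: [0.3, -0.3, 1.0]
width: 0.0256
clock: 34.6
position: [0.5194, -0.1603, 0.0888]
ee_rot: [0.788, 0.005, 0.616, -0.005]
contact_force: [-1.8, -1.1, 6.9]
width: 0.0102
(0.0878, 0.1229) 13.8 -0.1077 dpos cm [ 0.07 -0.05 -0.13] dr [ 0.004  0.003 -0.003]
(0.086, 0.133) 14 -0.107 dpos cm [-0.91  0.02 -0.06] dr [ 0.004 -0.    -0.003]
(0.06, 0.15) 16 -0.107 dpos cm [-2.71  0.03 -2.16] dr [ 0.004 -0.035 -0.003]
(0.02, 0.165) 20 -0.095 dpos cm [-4.18  1.25 -5.59] dr [ 0.004 -0.105 -0.003]
(-0.02, 0.165) 20 -0.08 dpos cm [-5.14  2.77 -9.46] dr [ 0.004 -0.105 -0.003]
(-0.05, 0.145) 15 -0.08 dpos cm [ -5.11   2.79 -12.95] dr [ 0.004 -0.018 -0.003]
(-0.065, 0.125) 12 -0.08 dpos cm [ -4.25   2.79 -14.9 ] dr [ 0.005  0.035 -0.002]
(-0.08, 0.098) 7 -0.08 dpos cm [ -3.19   2.8  -16.93] dr [ 0.005  0.122 -0.002]
(-0.095, 0.0905) 6 -0.08 dpos cm [ -3.06   2.81 -18.54] dr [ 0.005  0.139 -0.002]
(-0.125, 0.0905) 6 -0.08 dpos cm [ -3.79   2.82 -21.46] dr [ 0.005  0.139 -0.002]
```

```bash
python3 -m creep '{"delta_pos":[[-0.5,0,0],[-0.9,0,-0.1],[-1.8,0,-1.1],[-2.7,0,-2.2],[-3.4,0.6,-3.9],[-4.2,1.25,-5.6],[-4.7,2,-7.5],[-5.1,2.8,-9.5],[-5.1,2.8,-9.5]],"dr":[[0,0,0],[0,0,0],[0,-0.02,0],[0,-0.035,0],[0,-0.07,0],[0,-0.105,0],[0,-0.105,0],[0,-0.105,0],[0,-0.105,0]]}'
python3 - <<'E'
from h import *
theta(); s,p,r=st(); print(s['contact_force'].round(1))
d=im('wrist'); P=cloud(d); T=r.inv().apply((P-p).reshape(-1,3)).reshape(P.shape)
for v in [160,168,180,200,250,300,335]: print(v,T[v,[310,318,326]].round(4).tolist())
wp([((-.02,.165),20,-.08),((-.05,.145),15,-.08),((-.065,.125),12,-.08),((-.08,.098),7,-.08),((-.095,.0905),6,-.08),((-.125,.0905),6,-.08)])
E
```

```text
clock: 35.5
position: [0.41, -0.1271, 0.1123]
ee_rot: [0.817, 0.007, 0.577, -0.004]
contact_force: [-1.7, 1.5, -1.6]
width: 0.0093
th med 0.658 293
[-0.9  1.  -2.7]
160 [[-0.0072, -0.0037, -0.0473], [-0.0069, -0.0002, -0.0472], [-0.007, 0.0034, -0.0472]]
168 [[-0.007, -0.0037, -0.0437], [-0.0074, -0.0002, -0.0437], [-0.0075, 0.0034, -0.0438]]
180 [[-0.0075, -0.0037, -0.0384], [-0.007, -0.0002, -0.0382], [-0.0072, 0.0034, -0.0383]]
200 [[-0.0089, -0.0038, -0.0295], [-0.0074, -0.0002, -0.0291], [-0.0082, 0.0034, -0.0293]]
250 [[-0.0073, -0.004, -0.0043], [-0.0074, -0.0002, -0.0043], [-0.0078, 0.0036, -0.0045]]
300 [[-0.007, -0.0042, 0.0231], [-0.0073, -0.0002, 0.0229], [-0.0069, 0.0038, 0.0232]]
335 [[-0.0067, -0.0044, 0.044], [-0.0067, -0.0003, 0.0441], [-0.0074, 0.0039, 0.0434]]
(-0.02, 0.165) 20 -0.08 dpos cm [-0.13 -0.15  0.26] dr [ 0.003 -0.004 -0.005]
(-0.05, 0.145) 15 -0.08 dpos cm [-0.46 -0.14 -3.21] dr [ 0.004  0.083 -0.005]
(-0.065, 0.125) 12 -0.08 dpos cm [ 0.2  -0.13 -5.23] dr [ 0.004  0.135 -0.005]
(-0.08, 0.098) 7 -0.08 dpos cm [ 1.05 -0.13 -7.37] dr [ 0.004  0.223 -0.005]
(-0.095, 0.0905) 6 -0.08 dpos cm [ 1.02 -0.13 -8.98] dr [ 0.004  0.24  -0.005]
(-0.125, 0.0905) 6 -0.08 dpos cm [  0.    -0.11 -11.81] dr [ 0.004  0.24  -0.005]
```

Going well: the bar is firm and straight in the grip and the flap is following at 0.66 rad.

```bash
python3 -m creep '{"delta_pos":[[-0.2,0,-1.6],[-0.4,0,-3.2],[-0.1,0,-4.2],[0.2,0,-5.2],[0.6,0,-6.3],[1.05,0,-7.4],[1.0,0,-9],[0,0,-11.8],[0,0,-11.8],[0,0,-11.8]],"dr":[[0,0.04,0],[0,0.08,0],[0,0.11,0],[0,0.135,0],[0,0.18,0],[0,0.223,0],[0,0.24,0],[0,0.24,0],[0,0.24,0],[0,0.24,0]]}'
python3 - <<'E'
from h import *
theta(); s,p,r=st(); print(s['contact_force'].round(1),p)
# tray yaw ~ .041; place bar along tray, bar mid at tray centre +y .015
go([p[0],p[1],.15],down(np.pi/2+.019)); go([.4115,-.312,.15],down(np.pi/2+.019)); go([.4115,-.312,.009],down(np.pi/2+.019))
E
```

```text
clock: 36.6
position: [0.3035, -0.1287, 0.074]
ee_rot: [0.744, 0.006, 0.668, -0.005]
contact_force: [-0.1, 0.4, -0.1]
width: 0.0096
th med 0.021 298
[ 0.3 -0.3 -1. ] [ 0.30424715 -0.12912079  0.07417824]
dpos cm [-7.54  0.02  0.82] dr [-0.035  0.108 -0.   ]
dpos cm [ -6.39 -18.1   11.77] dr [-0.035  0.108 -0.   ]
dpos cm [  7.63 -18.13  10.25] dr [-0.035  0.108 -0.   ]
```

```bash
python3 -m creep '{"delta_pos":[[-4,0,0],[-7.5,0,0.8],[-7.5,-4,0.8],[-7.5,-8,0.8],[-7.5,-12,0.8],[-7.5,-16,2],[-6.4,-18.1,6],[-6.4,-18.1,11.8],[-6.4,-18.1,11.8],[-6.4,-18.1,11.8]],"dr":[[0,0,0],[0,0.05,0],[0,0.108,0],[-0.02,0.108,0],[-0.035,0.108,0],[-0.035,0.108,0],[-0.035,0.108,0],[-0.035,0.108,0],[-0.035,0.108,0],[-0.035,0.108,0]]}'
python3 - <<'E'
from h import *
d=im('wrist'); s,p,r=st(); P=cloud(d); T=r.inv().apply((P-p).reshape(-1,3)).reshape(P.shape)
for v in [160,180,250,335]: print(v,T[v,318].round(4))
go([.4115,-.312,.009],down(np.pi/2+.019)); theta()
E
```

```text
clock: 37.65
position: [0.4134, -0.3117, 0.149]
ee_rot: [0.707, -0.007, 0.708, 0.008]
contact_force: [-1.0, 0.6, -1.1]
width: 0.0098
160 [-0.0079 -0.0011 -0.0453]
180 [-0.0089 -0.0011 -0.0365]
250 [-0.0074 -0.0011 -0.002 ]
335 [-0.0077 -0.0011  0.0458]
dpos cm [13.98 -0.15  0.04] dr [ 0.003 -0.003 -0.002]
th med 0.016 29
```

```bash
python3 -m creep '{"delta_pos":[[4,0,0],[8,0,0],[11,0,0],[13,0,0],[13.8,0,0],[14.1,0,0],[14.1,0,0]],"dr":[[0,0,0],[0,0,0],[0,0,0],[0,0,0],[0,0,0],[0,0,0],[0,0,0]]}'
python3 -m creep '{"delta_pos":[[0,0,0],[0,0,0],[0,0,0],[0,0,0],[-2,0,0],[-6,0,0],[-11,0,0],[-16,0,0],[-20,0,-4],[-20,0,-4]],"dr":[[0,0,0],[0,0,0],[0,0,0],[0,0,0],[0,0,0],[0,0,0],[0,0,0],[0,0,0],[0,0,0],[0,0,0]]}' -0.4
python3 - <<'E'
from h import *
theta(); t=im('top'); a=im('side'); w=im('wrist')
A=cv2.resize(t['pixels'][140:290,150:440],(580,300)); B=cv2.resize(w['pixels'],(400,250)); B=cv2.copyMakeBorder(B,0,0,0,180,cv2.BORDER_CONSTANT)
cv2.imwrite('pics/end.png',np.vstack([A,B]))
P=cloud(w); d=w; g=w['pixels'].astype(int).sum(2); X=P[(abs(P[...,0]-.456)<.12)&(abs(P[...,1]+.3117)<.03)&(P[...,2]>.011)&(P[...,2]<.03)]
print(len(X), cv2.minAreaRect(X[:,:2].astype(np.float32).copy()),np.median(X[:,2]))
E
```

```text
clock: 38.45
position: [0.4109, -0.3112, 0.0088]
ee_rot: [0.706, -0.007, 0.708, 0.007]
contact_force: [-0.3, -0.2, -0.3]
width: 0.0096
clock: 39.45
position: [0.3709, -0.3135, 0.2132]
ee_rot: [0.708, -0.009, 0.706, 0.005]
contact_force: [1.2, 0.1, -0.5]
width: 0.0257
th med 0.027 133
1770 ((0.448379784822464, -0.3106337785720825), (0.023313475772738457, 0.20703579485416412), 87.83483123779297) 0.01472085342026692
```

View pics/end.png

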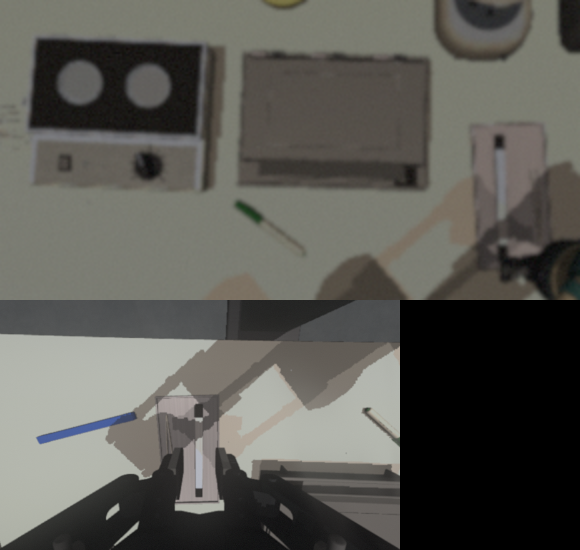

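The final picture shows both dishes on the mat at (80,83) and (148,86), the flap shut and the bar flat in its tray. The marker and forceps are in place. One last numeric dish check, then I hand in.

```bash
python3 -m creep '{"delta_pos":[[0,0,0],[0,0,0],[0,0,0],[0,0,0],[0,0,0]],"dr":[[0,0,0],[0,0,0],[0,0,0],[0,0,0],[0,0,0]]}'
python3 - <<'E'
from h import *
d=im('top'); g=d['pixels'].astype(int).sum(2); v,u=np.mgrid[0:400,0:640]; Q=onz(d,np.c_[u.ravel(),v.ravel()],.092)
c0=np.array([.613,.267]);sx=np.array([np.cos(.034),-np.sin(.034)]);sy=np.array([-sx[1],sx[0]])
mm=((g.ravel()>200)&(Q[:,0]>.56)&(Q[:,0]<.67)&(Q[:,1]>.16)&(Q[:,1]<.37)).reshape(400,640)
n,l,s,c=cv2.connectedComponentsWithStats(mm.astype(np.uint8)); ok=0; P=cloud(d)
for i in range(1,n):
    if s[i,4]>100: e=Q[(l==i).ravel()][:,:2].mean(0); print(s[i,4],((e-c0)@sx).round(3),((e-c0)@sy).round(3),np.median(P[l==i][:,2]).round(3)); ok+=abs((e-c0)@sx)<.04 and abs((e-c0)@sy)<.095
print(ok)
if ok==2: print(manip.sign_off())
E
```

```text
clock: 40.15
position: [0.3715, -0.312, 0.2079]
ee_rot: [0.706, -0.006, 0.708, 0.008]
contact_force: [-0.1, 0.3, -0.4]
width: 0.0254
377 -0.0 0.05 nan
374 -0.001 -0.05 nan
2
the job is handed in; nothing more can be done
None
```

I propped the flap open with the bar, moved both dishes in the bin (there were only two) to the shaker, and set the dial to 4. I then took the prop out, laid it back in its tray, and handed the job in at about 40 s.

**Last checks:**
- **Dishes:** they are at (0.000, 0.050) and (-0.001, -0.050) m on the platform, and look flat with the cover up. Depth gave no reading on the clear covers, so I did not measure their height or tilt at the end.
- **Dial:** I measured it once, right after turning, at about 1.79 rad against a target of 1.80. I did not measure it again, and nothing came near it afterwards.
- **Flap:** it read 0.016–0.027 rad from depth, the same as after an earlier closing (0.019), so it is shut.
- **Prop, marker and forceps:** the bar is flat in the tray, with its top at 15 mm. The marker and forceps appear in place in the pictures.

**What went wrong on the way:**
- The first time I pushed the bar in, it slipped off the end of the lip, so I backed out and entered further left.
- While standing, the bar settled from about 25° to 14°, but the flap stayed wide open throughout.

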